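# Rollers under the inspection magnifier

### The arm

A 6-joint arm with a two-finger parallel gripper is mounted at the origin on the work surface. World frame = base frame: x ahead of the robot, y to its left, z up, the work surface at z = 0. Lengths are in m, angles in rad, forces in N, time in s.
With the tool pointing down it reaches from about 0.375 to 0.975 m from the base axis. Payload 3.8 kg.
Tool frame: the origin (TCP) lies between the finger pads; the fingertips stand 8 mm ahead of it and the grasp point (between the pads) lies 11 mm behind it (tcp_to_tips is the distance from the TCP to the fingertips, in m); z points along the fingers, y is the line along which they close (so a half turn about z gives the same grasp; the last joint's range is limited). The gripper opens to 85 mm and grips with 20 to 120 N. Pads are 22 mm wide; open, the fingers measure 114 mm over their backs; the gripper's body (76 mm by 85 mm) begins 54 mm behind the grasp point. The pads swing forward as they close: fully open they stand 13 mm farther back than shut.
Start: joints at [-1.179, 0.264, 1.604, -0, 1.274, -0.037], TCP at [0.281, -0.614, 0.239] pointing down, gripper open.
Joint ranges: [-2.63, 2.63], [-0.94, 2.18], [0.31, 2.57], [-1.31, 4.45], [0, 2.66], [-2.55, 2.55]. Speed limits (rad/s): [2.57, 2.57, 3.14, 3.14, 3.14, 3.14].

### API

Orientations are given as a rotation vector (axis times angle).
In Python, from workcell import * gives the robot as it stands.
- The arm moves only by the tool move_arm, never from a script. Its argument "series" is one flat list of numbers, 7 for each row, row after row: the finger opening in cm, from 0 to 8.54, then the shift along the tool's x, y, z in cm, then the turn, a rotation vector about the tool's x, y, z in degrees. A call has 1 to 5 rows; each row shifts and turns the commanded pose from where the row before left it, along the tool's axes as they then stand; what a row does not reach is not made up. A row lasts 1/8 s, in which the tool goes at most 62.5 mm and 10.7 degrees, less where a joint would pass 70% of its speed; a pose out of reach is approached as far as the arm can. A call is refused whole if a number of a shift passes 6.25 or a number of a turn 10.7, either way. A call with a gripper value outside its range is refused whole. The fingers move at their own pace and stop on an object; "grip_force" is the grip in N (left out, the last holds). Time passes only in rows, so rows that do not move let the fingers close. It gives the time, the measured TCP pose, the force, the opening and the grip force at its end, in the units of the state.
- read_state(): the state, without advancing time (a new reading comes with each control period).
- read_camera(name): name is "scene" or "top" or "wrist"; returns the picture (384x512x3 uint8, red, green, blue); there is no depth.
- calibration(name): a dict with "camera_matrix" (3x3 intrinsics, pixels), "rvec" (rotation vector, rad) and "tvec" (3), from world to camera coordinates, as OpenCV has them. Camera axes: x right, y down, z forward; pixel columns grow to the right and rows downward; lengths in m; the calibration is good to about 2 mm. The wrist camera is an equidistant fisheye: a pixel r from the principal point sees the ray r / f radians off the axis. A picture is of the moment at which its call begins: read the wrist's pose just before it. calibration takes no time and is no camera call; for the wrist camera it gives the pose at the moment of the call.
- finish_job(): hands the job in; it is judged then, once.
The state is a dict: "time": time; "q": joint angles; "joint_vel": joint speeds; "joint_torque": joint torques, N m; "tool_pos": TCP position; "tcp_rot": TCP orientation; "wrist_force": force on the tool from outside, world axes, zero at the start; "torque": the same for the moment, N m; "width": opening from 0.0 (shut) to 1.0 (fully open); "grip_force": force on a finger pad.
Only numpy, scipy, OpenCV 4.12 (cv2) and the standard library are available. Lean on these libraries where they do the work, as an engineer would, in place of code of your own. Each camera call takes 0.05 s, during which the arm holds its last target. There are 200 camera calls.

### The job

Set up the steel rollers for inspection: free the clamp knob on top of the magnifier's post by turning it fully anticlockwise, swing the lens well clear of the aluminium block, take the stemmed setting plug out of its socket and stand it on the black mat, and stand every roller from the bench upright in a socket of the block, fully down, one to a socket. Then swing the lens back until it is centred over the block and turn the clamp fully clockwise to lock it. Never swing the arm while the clamp is tight, and leave the gear, pulley, bottle, can and mug where they are.

Things in the scene. Friction and masses are not known exactly. Their poses are not given: they have to be found in the camera images.
- stand: Magnifier stand, fixed to the bench: grey disc base 116 mm across and 22 mm high with an upright steel post 22 mm thick. Origin: centre of the underside, on the post's axis; z up. Its -x axis points roughly towards the block.
- lens_arm (a joint): Swing angle of the magnifier arm about the post (rad, -1.5 to 0.7), growing anticlockwise seen from above; at 0 the arm points along the stand's own -x. Stiff: it stays where it is left and takes about 3 N at its handle to move. The arm runs level at 176 to 190 mm above the bench.
- lens (a point): Centre of the round lens (white ring 124 mm across, 22 mm thick, centre 183 mm above the bench) at the arm's end, 210 mm from the post's axis.
- lens_handle (a point): Grip point of the upright black stub on top of the arm: 16 mm thick, from 190 to 236 mm above the bench, 130 mm from the post's axis; the point is 222 mm above the bench, on the stub's axis. It moves with the arm.
- clamp (a joint): Clamp knob on top of the post (rad): 0 = fully anticlockwise, free; 1.4 = fully clockwise seen from above, locked. Stays where it is left.
- clamp_grip (a point): Middle of the clamp knob's upright black bar, on the post's axis at gripping height; the bar runs along this frame's x axis and turns with the knob. The bar is 42 mm long, 14 mm wide and reaches from 249 to 279 mm above the bench; the point is 272 mm above it. Below the bar is a round foot 68 mm across.
- rack: Aluminium inspection block fixed to the bench, 140 x 140 x 22 mm, origin at the centre of its underside, z up, x and y along its edges. Four round sockets 43 mm across and 14 mm deep at (+-35, +-35) mm; their floors are 8 mm above the bench. It stands about 204 to 219 mm from the post's axis, so the lens can be swung to within 10 mm of its centre.
- rack_hole0 (a point): Mouth centre of a socket, on the block's top face, 22 mm above the bench.
- rack_hole1 (a point): Mouth centre of a socket, on the block's top face, 22 mm above the bench.
- rack_hole2 (a point): Mouth centre of a socket, on the block's top face, 22 mm above the bench.
- rack_hole3 (a point): Mouth centre of a socket, on the block's top face, 22 mm above the bench.
- roller1: Short plain steel roller, upright cylinder 40 mm across and 40 mm tall with a dark bore spot on top, 0.25 kg; origin at the centre of its underside, z along its axis. May be absent.
- roller2: Short plain steel roller, upright cylinder 40 mm across and 40 mm tall with a dark bore spot on top, 0.25 kg; origin at the centre of its underside, z along its axis. May be absent.
- roller3: Short plain steel roller, upright cylinder 40 mm across and 40 mm tall with a dark bore spot on top, 0.25 kg; origin at the centre of its underside, z along its axis. May be absent.
- roller4: Short plain steel roller, upright cylinder 40 mm across and 40 mm tall with a dark bore spot on top, 0.25 kg; origin at the centre of its underside, z along its axis. May be absent.
- plug: Setting plug, one piece of steel: round foot 40 mm across and 22 mm tall, a stem 20 mm across rising from it to 52 mm; 0.25 kg. Origin at the centre of its underside, z up its axis. At the start it stands in one of the block's sockets.
- mat: Thin black rubber mat (flush with the bench) on which the rollers and the gear start, 330 mm along its x and 240 mm along its y; origin at its centre.
- gear: Bystander: toothed steel gear blank 66 mm across, 22 mm thick with a hub 28 mm across to 32 mm, lying flat among the rollers; origin at the centre of its underside. Leave it.
- oil: Bystander: bottle 60 mm across, 150 mm tall, at the back of the bench. Origin at the centre of its underside.
- grease: Bystander: can 80 mm across, 90 mm tall, at the back of the bench. Origin at the centre of its underside.
- mug: Bystander: white mug 80 mm across, 90 mm tall, to the robot's left. Origin at the centre of its underside.
- pulley: Bystander: copper-brown pulley 90 mm across, 28 mm thick, to the right at the back. Origin at the centre of its underside.
Not all that is in view belongs to the job. Leave any red look-alike of the plug alone. What is shaped like the roller4 but brown is not meant.

How it is judged:
By the outcome, as a careful person would: the job done as asked, in the order asked, and still so for the second after the job is handed in, with the robot touching nothing.
Of roller1, roller2, roller3, roller4 only 2 to 4 are there at a start; the rules pass over those that are not, and their reading is None.
At some moment in a run one of roller1, roller2, roller3, roller4 may be knocked a few centimetres aside while the robot is not near it.
Once in a run the grip may slacken for a moment while it holds something.
It also fails if it takes over 210 s, if anything falls off the work surface, if the arm or the gripper's body presses on something with over 40 N, if the wrist force passes 120 N, or if a joint passes its speed limit or range.

## Working session

There is one attempt and no reset: what is moved stays moved. The work goes in short steps, Python scripts to look and compute and a tool call to move; the robot and the scene stay as the last step left them, time stands still between calls to the robot, and variables do not carry over. Pictures are saved under pics/ and viewed, at most 14 in all, crops included, and the job is handed in when it is done.

Besides the shell and the picture viewer there is one more tool, called after ">>>" as a command line: name --argument value ..., lists and objects as JSON in quotes. move_arm: Moves the arm, as the interface text tells. Its arguments: {"type":"object","properties":{"series":{"type":"array"},"grip_force":{"type":"number"}},"required":["series"]}

```bash
mkdir -p pics; ls; python3 - <<'E'
from workcell import *
import cv2,numpy as np
s=read_state();print(s)
for n in("scene","top"):
    im=read_camera(n);cv2.imwrite(f"pics/{n}0.png",im[...,::-1]);c=calibration(n);print(n,c)
a=[cv2.imread(f"pics/{n}0.png") for n in("scene","top")]
print(calibration("wrist"))
cv2.imwrite("pics/top0x.png",cv2.resize(a[1],(800,600)))
cv2.imwrite("pics/scene0x.png",cv2.resize(a[0],(800,600)))
E
```

```text
pics
{'time': 0.0, 'q': array([-1.17890217e+00,  2.64757744e-01,  1.60540812e+00,  1.11005579e-05,
        1.27370717e+00, -3.69031351e-02]), 'joint_vel': array([-0.00122091,  0.00026088, -0.00122126, -0.0009036 , -0.00139242,
       -0.00046442]), 'joint_torque': array([-6.25192133e-04, -5.15119600e+01, -3.67309606e+01, -1.73375025e-05,
        1.30632284e-02, -3.26011593e-05]), 'tool_pos': array([ 0.28036929, -0.61321237,  0.2379405 ]), 'tcp_rot': array([-3.06747041e+00, -6.67921910e-01,  6.15611947e-04]), 'wrist_force': array([0.68964006, 0.40631688, 0.04355411]), 'torque': array([-0.00877375,  0.01967281, -0.04336831]), 'grip_force': 0.0, 'width': 1.0005198317389121}
scene {'camera_matrix': array([[410.12788191,   0.        , 253.3661406 ],
       [  0.        , 410.12788191, 188.09290855],
       [  0.        ,   0.        ,   1.        ]]), 'rvec': array([ 2.06725561,  0.72464724, -0.38954401]), 'tvec': array([-0.44943121, -0.02500232,  1.50292036])}
top {'camera_matrix': array([[436.76416766,   0.        , 252.31382484],
       [  0.        , 436.76416766, 193.04847425],
       [  0.        ,   0.        ,   1.        ]]), 'rvec': array([ 2.16204919, -2.11742956,  0.17757851]), 'tvec': array([0.00888619, 0.56582062, 1.66672313])}
{'camera_matrix': array([[297.31863964,   0.        , 255.19265244],
       [  0.        , 297.31863964, 192.66488464],
       [  0.        ,   0.        ,   1.        ]]), 'rvec': array([-2.44363934,  1.5696278 ,  0.21916426]), 'tvec': array([-0.67281729, -0.03392771,  0.37850746])}
```

View pics/top0x.png

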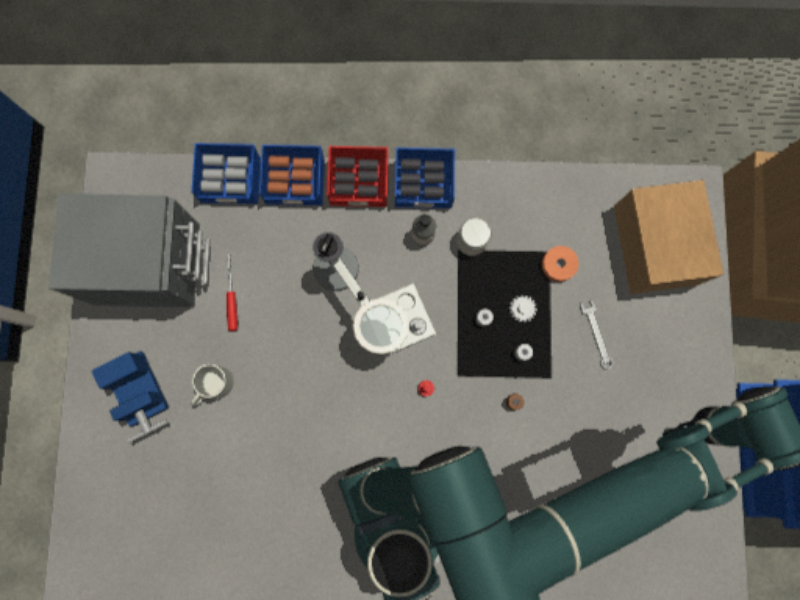

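View pics/scene0x.png

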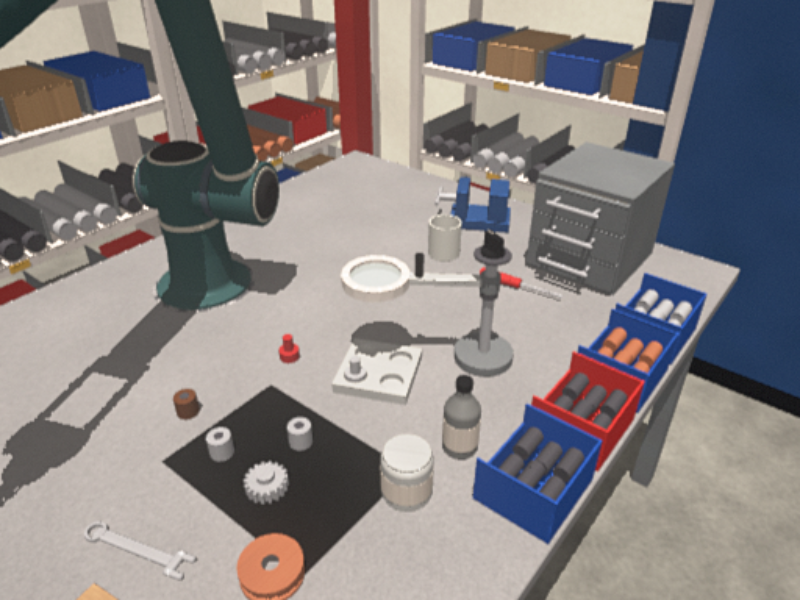

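The top view (800x600 scale) shows two grey rollers on the mat at (485,317) and (524,352), with the gear at (523,308). The plug is in the block at (417,326), the lens ring at (380,326), the knob at (327,246) and the handle at about (362,298). The candidates are:
- **Plug:** the grey stemmed piece in the block fits. The red one at (426,388) is a look-alike.
- **Rollers:** the two grey ones fit. The brown one at (515,401) is not meant.

Next I'll enlarge this area to confirm.

```bash
cat > h.py <<'E'
from workcell import *
import cv2,numpy as np
from scipy.spatial.transform import Rotation as R
def ray(c,uv,fish=False):
    K=c["camera_matrix"];Rm=cv2.Rodrigues(c["rvec"])[0];o=-Rm.T@c["tvec"]
    x=(np.array(uv,float)-K[:2,2])/K[0,0]
    if fish:
        r=np.linalg.norm(x);d=np.r_[x/max(r,1e-9)*np.sin(r),np.cos(r)]
    else: d=np.r_[x,1]
    return o,Rm.T@d
def plane(c,uv,z,fish=False):
    o,d=ray(c,uv,fish);return (o+d*(z-o[2])/d[2])[:2]
def proj(c,p,fish=False):
    K=c["camera_matrix"];q=cv2.Rodrigues(c["rvec"])[0]@np.array(p,float)+c["tvec"]
    if fish:
        n=np.linalg.norm(q[:2]);return q[:2]/n*np.arctan2(n,q[2])*K[0,0]+K[:2,2]
    return q[:2]/q[2]*K[0,0]+K[:2,2]
def blobs(mask,amin=15,amax=1e9):
    n,l,s,c=cv2.connectedComponentsWithStats(mask.astype(np.uint8))
    return [(c[i],s[i]) for i in range(1,n) if amin<=s[i][4]<=amax]
E
python3 - <<'E'
from h import *
im=cv2.imread("pics/top0.png");c=calibration("top")
cv2.imwrite("pics/crop0.png",cv2.resize(im[140:275,185:385],(800,540),interpolation=cv2.INTER_CUBIC))
hsv=cv2.cvtColor(im,cv2.COLOR_BGR2HSV)
for nm,m in(("bright",hsv[...,2]>205),("dark",hsv[...,2]<55)):
    for b,s in blobs(m,12,8000):
        if 185<b[0]<385 and 130<b[1]<275: print(nm,b.round(1),s,plane(c,b,.04).round(3))
for nm,uv,z in(("mat corners",None,0),):
    pass
E
```

```text
bright [304.2 148.3] [296 140  18  17 235] [ 0.752 -0.183]
bright [358.7 167.6] [349 158  21  20 290] [ 0.678 -0.4  ]
bright [222.1 177.2] [215 167  15  22 109] [0.627 0.141]
bright [251.8 203.8] [ 227  182   52   44 1044] [0.524 0.022]
bright [335.1 196.6] [328 191  14  13 112] [ 0.559 -0.305]
bright [311.7 203.1] [308 199   7   8  19] [ 0.531 -0.213]
bright [381.2 212.1] [377 200  10  27  67] [ 0.502 -0.485]
bright [335.6 224.1] [332 221   9   8  25] [ 0.451 -0.306]
bright [274.  246.6] [272 244   6   7  22] [ 0.359 -0.067]
dark [268.8 144.2] [264 138  11  13  56] [ 0.766 -0.041]
dark [208.9 157.2] [203 150  13  15 105] [0.707 0.197]
dark [321.  200.9] [ 293  160   60   82 4179] [ 0.541 -0.249]
dark [206.4 177. ] [200 171  13  15  70] [0.627 0.203]
```

View pics/crop0.png

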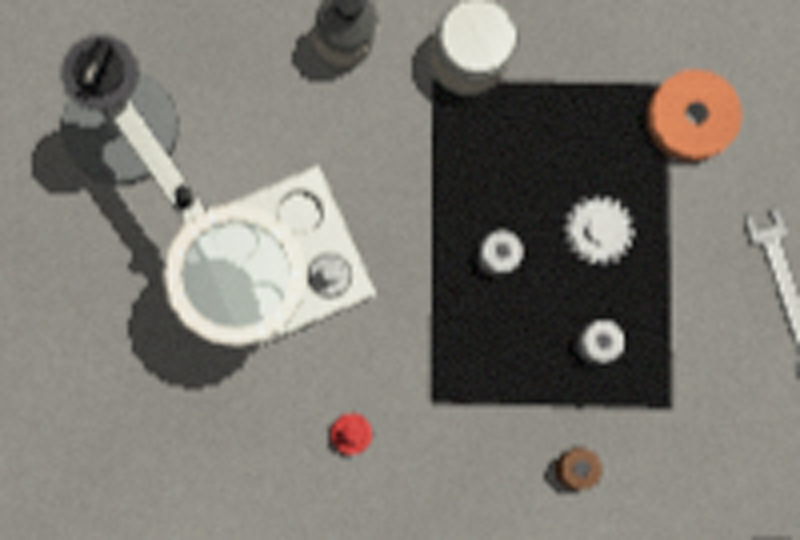

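The crop confirms two plain grey rollers with bores at (501,251) and (602,341), and the gear at (599,230). The plug is at (330,275) in the block's right-hand socket, and the red plug and brown roller sit off the mat. The knob is at (100,72), the handle at (183,195) and the lens centre at (228,275).

```bash
python3 - <<'E'
from h import *
c=calibration("top")
N=lambda x,y:((x+.5)/4-.5+185,(y+.5)/4-.5+140)
P={}
for n,x,y,z in [("knob",100,72,.265),("barA",84,88,.279),("barB",115,48,.279),("handle",183,190,.236),("lens",228,275,.19),("c_TR",318,167,.022),("c_BR",376,293,.022),("c_B",265,345,.022),("r1",502,249,.04),("r2",603,340,.04),("plug",330,272,.045),("sockTR",300,211,.022),("disc",120,130,.022),("gear",599,230,.022),("matTL",432,83,0),("matBR",671,407,0),("matBL",432,401,0),("red",351,435,.03),("brown",580,469,.04),("can",478,38,.09),("oil",345,10,.15),("pulley",695,115,.028)]:
    P[n]=plane(c,N(x,y),z);print(n,P[n].round(3))
print("lens-knob",np.linalg.norm(P["lens"]-P["knob"]),"handle",np.linalg.norm(P["handle"]-P["knob"]))
print("edge",np.linalg.norm(P["c_TR"]-P["c_BR"]), "bar",np.linalg.norm(P["barA"]-P["barB"]))
e=P["c_TR"]-P["c_BR"];e/=np.linalg.norm(e);p=np.array([-e[1],e[0]])
rc=(P["c_TR"]+P["c_BR"])/2+.07*p;print("rack",rc,np.degrees(np.arctan2(e[1],e[0])), np.linalg.norm(rc-P["knob"]))
for a in(1,-1):
  for b in(1,-1):print(rc+.035*(a*e+b*p))
d=P["handle"]-P["knob"];print("arm dir deg",np.degrees(np.arctan2(d[1],d[0])));d=P["lens"]-P["knob"];print(np.degrees(np.arctan2(d[1],d[0])));d=rc-P["knob"];print("to rack",np.degrees(np.arctan2(d[1],d[0])))
d=P["barB"]-P["barA"];print("bar deg",np.degrees(np.arctan2(d[1],d[0])))
s=read_state();print(R.from_rotvec(s["tcp_rot"]).as_matrix().round(3),s["tool_pos"])
cw=calibration("wrist");Rm=cv2.Rodrigues(cw["rvec"])[0];print("cam",-Rm.T@cw["tvec"],Rm[2])
E
```

```text
knob [0.651 0.171]
barA [0.633 0.183]
barB [0.669 0.158]
handle [0.554 0.098]
lens [0.486 0.058]
c_TR [ 0.618 -0.026]
c_BR [ 0.492 -0.085]
c_B [0.439 0.024]
r1 [ 0.536 -0.207]
r2 [ 0.449 -0.305]
plug [ 0.509 -0.038]
sockTR [ 0.573 -0.008]
disc [0.651 0.173]
gear [ 0.56  -0.306]
matTL [ 0.711 -0.141]
matBR [ 0.387 -0.38 ]
matBL [ 0.389 -0.143]
red [ 0.352 -0.062]
brown [ 0.324 -0.282]
can [ 0.735 -0.177]
oil [ 0.743 -0.045]
pulley [ 0.677 -0.402]
lens-knob 0.19992412425763725 handle 0.12135783437113383
edge 0.13857635306221944 bar 0.04373109593707922
rack [0.52497982 0.00806158] 25.317549782441546 0.20607434223800816
[0.54165091 0.0546671 ]
[ 0.57158534 -0.00860951]
[0.47837429 0.02473267]
[ 0.50830873 -0.03854394]
arm dir deg -142.91298621192985
-145.5027285644044
to rack -127.59542997700581
bar deg -35.24918704614091
[[ 0.909  0.416 -0.001]
 [ 0.416 -0.909  0.002]
 [ 0.    -0.002 -1.   ]] [ 0.28037497 -0.61329463  0.23804844]
cam [ 0.34336519 -0.58377008  0.37204157] [-0.24695641 -0.11041814 -0.9627151 ]
```

>>> move_arm --series '[8.5,0,0,-5,0,0,0,8.5,0,0,-6,0,0,0,8.5,4.4,-3.7,0,0,0,0,8.5,4.4,-3.7,0,0,0,0,8.5,4.4,-3.7,0,0,0,0]'

```text
time: 0.72
tool_pos: [0.3549, -0.4564, 0.3488]
tcp_rot: [-3.069, -0.667, -0.0]
wrist_force: [0.6, -0.7, 0.4]
width: 0.998
grip_force: 0.0
```

>>> move_arm --series '[8.5,4.4,-3.7,0,0,0,0,8.5,4.4,-3.7,0,0,0,0,8.5,4.4,-3.7,0,0,0,0,8.5,4.4,-3.7,0,0,0,0,8.5,4.4,-3.7,0,0,0,0]'

```text
time: 1.35
tool_pos: [0.478, -0.1965, 0.3489]
tcp_rot: [-3.07, -0.668, 0.0]
wrist_force: [-0.0, -0.8, 0.9]
width: 0.991
grip_force: 0.0
```

>>> move_arm --series '[8.5,4.4,-3.7,0,0,0,0,8.5,4.4,-3.7,0,0,0,0,8.5,4.4,-3.7,0,0,0,0,8.5,4.4,-3.7,0,0,0,0,8.5,0,0,0,0,0,0]'

```text
time: 1.98
tool_pos: [0.5769, 0.0131, 0.3482]
tcp_rot: [-3.066, -0.676, 0.002]
wrist_force: [0.6, 0.0, 0.4]
width: 0.997
grip_force: 0.0
```

>>> move_arm --series '[8.5,0,0,0,0,0,-10,8.5,0,0,0,0,0,-10,8.5,0,0,0,0,0,-10,8.5,0,0,0,0,0,-10,8.5,0,0,0,0,0,-10]'

```text
time: 2.6
tool_pos: [0.5756, 0.0082, 0.3489]
tcp_rot: [-2.495, -1.909, 0.002]
wrist_force: [-0.2, 1.0, -0.1]
width: 1.001
grip_force: 0.0
```

>>> move_arm --series '[8.5,0,0,0,0,0,-10,8.5,0,0,0,0,0,-10,8.5,0,0,0,0,0,-10,8.5,0,0,0,0,0,-10,8.5,0,0,0,0,0,-10]'

```text
time: 3.22
tool_pos: [0.5756, 0.0082, 0.3488]
tcp_rot: [-1.454, -2.784, 0.002]
wrist_force: [-0.1, -1.0, 0.6]
width: 0.993
grip_force: 0.0
```

>>> move_arm --series '[8.5,0,0,0,0,0,-10,8.5,0,0,0,0,0,-10,8.5,0,0,0,0,0,0,8.5,0,0,0,0,0,0]'

```text
time: 3.72
tool_pos: [0.5759, 0.0088, 0.3491]
tcp_rot: [-0.961, -2.991, 0.0]
wrist_force: [0.8, 0.3, 0.9]
width: 1.0
grip_force: 0.0
```

```bash
cat >> h.py <<'E'
def go(x,y,z,yaw):
    """print shift (cm, present tool axes) and then turn about tool z (deg) to reach target with tool x at yaw"""
    s=read_state();Rm=R.from_rotvec(s["tcp_rot"]).as_matrix()
    d=Rm.T@(np.array([x,y,z])-s["tool_pos"])*100
    y0=np.degrees(np.arctan2(Rm[1,0],Rm[0,0]));dy=(yaw-y0+180)%360-180
    print("shift cm",d.round(2),"turn z",round(-dy,1),"| now",s["tool_pos"].round(4),"yaw",round(y0,1),"zaxis",Rm[:,2].round(4),"q6",round(np.degrees(s["q"][5])),"t",s["time"],"F",s["wrist_force"].round(1))
def snap(name,f):
    c=calibration(name);im=np.ascontiguousarray(read_camera(name)[...,::-1]);cv2.imwrite(f"pics/{f}.png",im);return c,im
E
python3 - <<'E'
from h import *
go(.651,.171,.36,145)
c,im=snap("wrist","w1");cv2.imwrite("pics/w1x.png",cv2.resize(im,(800,600)))
for n,p in dict(knob=(.651,.171,.279),handle=(.554,.098,.236),rack=(.525,.008,.022),plug=(.509,-.038,.052),s0=(.542,.055,.022),s1=(.5716,-.0086,.022),s2=(.478,.025,.022)).items():print(n,proj(c,p,True)*1.5625)
E
```

```text
shift cm [ 3.35 17.55 -1.1 ] turn z -0.6 | now [0.5759 0.0088 0.3491] yaw 144.4 zaxis [-5.e-04 -2.e-04 -1.e+00] q6 -56 t 3.725 F [0.8 0.3 0.9]
knob [724.33743296 261.50954369]
handle [507.94233016 174.44593599]
rack [366.93150824 202.43155501]
plug [315.3597119  219.86455728]
s0 [415.67620248 188.67749491]
s1 [381.04307598 249.57617112]
s2 [352.8106617  154.33625485]
```

View pics/w1x.png

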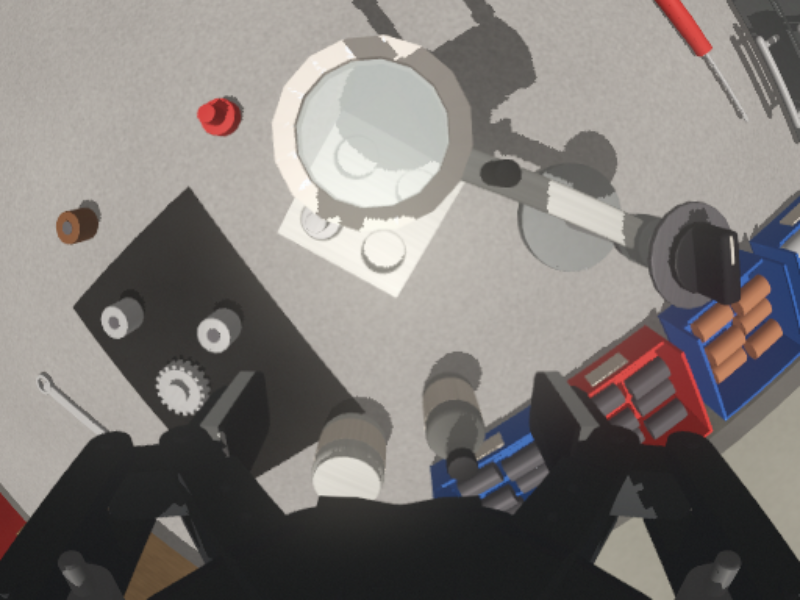

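The wrist view confirms the layout: only two steel rollers at (122,318) and (218,330). The knob is at (725,262), the handle at (505,172) and the free sockets at (383,250), (357,155) and (415,187). All match the predictions. Next is the knob.

>>> move_arm --series '[8.5,1.1,5.8,0,0,0,-0.6,8.5,1.1,5.8,0,0,0,0,8.5,1.1,5.8,0,0,0,0,6,0,0,0,0,0,0,6,0,0,0,0,0,0]'

```text
time: 4.4
tool_pos: [0.6489, 0.1706, 0.3488]
tcp_rot: [-0.94, -2.997, 0.002]
wrist_force: [-0.3, -1.2, 0.3]
width: 0.704
grip_force: 0.0
```

```bash
python3 - <<'E'
from h import *
go(.651,.171,.262,145)
c,im=snap("wrist","w2");cv2.imwrite("pics/w2x.png",cv2.resize(im,(800,600)))
for n,p in dict(knob=(.651,.171,.279),A=(.651-.0172,.171+.012,.279),B=(.651+.0172,.171-.012,.279)).items():print(n,proj(c,p,True)*1.5625)
E
```

```text
shift cm [-0.16  0.16  8.68] turn z 0.2 | now [0.6489 0.1706 0.3488] yaw 145.2 zaxis [-0.001 -0.001 -1.   ] q6 -43 t 4.4 F [-0.3 -1.2  0.3]
knob [399.26605331 328.37057607]
A [399.31791778 284.34728176]
B [399.21429546 369.70742196]
```

View pics/w2x.png

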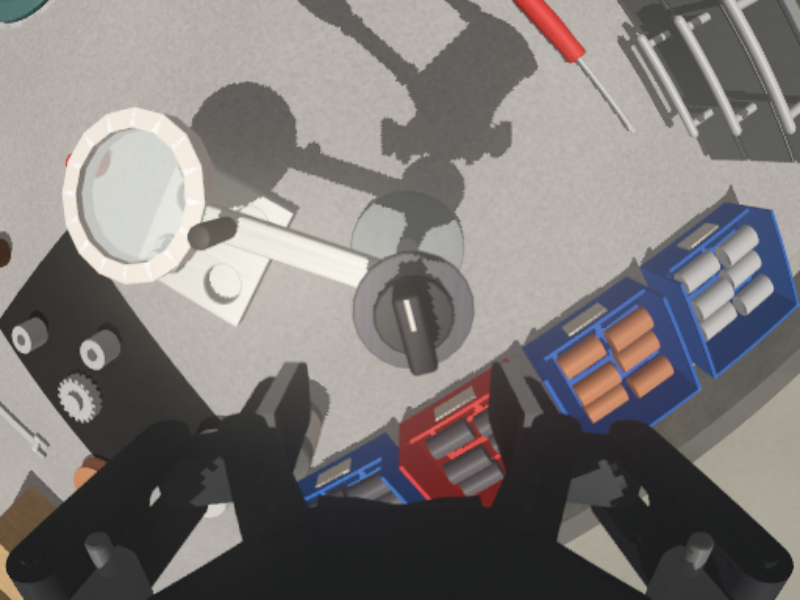

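The wrist view from above the knob shows the foot ellipse centred near (413,312). The bar runs from about (405,285) to (425,370), so it is turned about 10° from the tool's x and sits a few mm to the tool's +y. I'll refine that.

```bash
python3 - <<'E'
from h import *
im=cv2.imread("pics/w2.png");c=calibration("wrist")
for n,p in dict(foot=(.651,.171,.247),base=(.651,.171,.022),lens=(.486,.058,.183)).items():print(n,proj(c,p,True)*1.5625)
cv2.imwrite("pics/w2c.png",cv2.resize(im[155:250,215:315],(800,760))[:600])
x=lambda u,v,z:plane(c,(u/1.5625,v/1.5625),z,True)
print("foot",x(413,312,.247),"base",x(407,237,.022))
E
```

```text
foot [400.29085871 307.86305271]
base [399.8916841  244.13898602]
lens [137.99092551 186.55992185]
foot [0.65674599 0.17523069] base [0.64912233 0.18096182]
```

View pics/w2c.png

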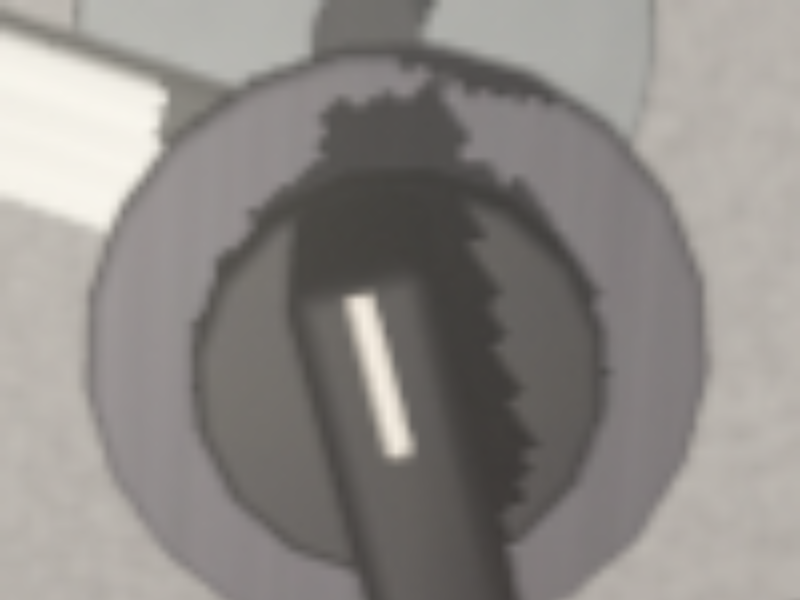

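```bash
python3 - <<'E'
from h import *
im=cv2.imread("pics/w2.png");c=calibration("wrist")
x=lambda u,v,z:plane(c,(215+(u+.5)/8-.5,155+(v+.5)/8-.5),z,True)
a,b=x(358,295,.279),x(400,458,.279);d=a-b;print("mark",a,b,np.degrees(np.arctan2(d[1],d[0])),np.linalg.norm(d))
print("far end mid",x(362,285,.279))
for z in(.235,.247):
  pts=np.array([x(88,360,z),x(708,360,z),x(400,45,z)]);print("foot mid",z,(pts[0]+pts[1])/2,np.linalg.norm(pts[0]-pts[1]),pts[2])
t=cv2.imread("pics/top0.png");ct=calibration("top")
g=cv2.cvtColor(t,cv2.COLOR_BGR2GRAY)
print(g[146:170,198:222])
E
```

```text
mark [0.64107133 0.18055957] [0.65589173 0.17494962] 159.26689686865166 0.015846631483918277
far end mid [0.64051652 0.18137627]
foot mid 0.235 [0.65997249 0.17357801] 0.06805615416909311 [0.63136407 0.19332357]
foot mid 0.247 [0.65675753 0.17536585] 0.06476476149747236 [0.62953269 0.19415646]
[[144 141 143 143 142 139 141 143 145 142 138 142 143 147 144 142 142 142
  142 141 144 142 142 138]
 [140 141 141 143 143 142 143 140 145 140 138 139 144 142 145 146 143 142
  141 142 143 141 140 136]
 [140 142 144 143 142 141 144 143 139 127 122 123 124 123 128 136 142 140
  142 143 142 139 140 139]
 [141 143 145 143 142 143 140 122 115  97  92  71  78  82  96 108 128 135
  141 141 142 139 140 138]
 [140 142 144 145 142 129 115  90  77  77  63  33  46  56  64  78  92 108
  130 142 140 138 138 139]
 [145 139 141 141 129  96  79  78  77  65  44  30  44  55  39  68  83  80
   97 130 140 139 141 140]
 [142 142 143 138 105  79  77  64  63  43  29  43  50  47  22  48  76  81
   86 109 140 137 139 138]
 [141 141 136 121  85  75  67  39  42  28  36  49  55  33  14  42  63  79
   82  92 129 140 144 14
[... 919 characters left out ...]
44 136 110  87  72  30  32  34  26  20  30  36  60  61  77  84  85
   85  91 118 130 125 126]
 [143 143 141 135 108  84  59  57  38  58  57  59  59  85  82  86  84  82
   88 112 127 128 130 128]
 [140 141 140 132 122 102  89  73  66  80  80  83  82  81  84  84  72  74
  106 169 123 129 131 128]
 [143 145 138 115 120 120 108  87  90  72  77  80  80  75  79  73  71  76
  124 203 149 129 129 125]
 [143 145 138 109 122 120 120 109 113  93 100  92  71  59  78  74  87 104
  170 212 190 133 131 128]
 [143 139 132 119 121 120 121 124 124 122 122 119  95  56  77  84 103 168
  211 215 211 172 116 129]
 [140 136 104 123 120 121 122 125 122 124 124 128 119  76  68 101 177 210
  210 213 215 210 170 132]]
```

>>> move_arm --series '[6,0,0,0,0,0,10.4,6,0,0,0,0,0,10.4,6,0,0,0,0,0,10.4,6,0,0,0,0,0,10.4,6,0,0,0,0,0,10.4]'

```text
time: 5.08
tool_pos: [0.6488, 0.1688, 0.35]
tcp_rot: [2.169, 2.272, 0.0]
wrist_force: [0.5, 0.6, -0.1]
width: 0.703
grip_force: 0.0
```

>>> move_arm --series '[6,0,0,0,0,0,10.4,6,0,0,0,0,0,10.4,6,0,0,0,0,0,10.4,6,0,0,0,0,0,10.4,6,0,0,0,0,0,10.4]'

```text
time: 5.7
tool_pos: [0.6487, 0.1688, 0.35]
tcp_rot: [2.945, 1.091, 0.001]
wrist_force: [0.3, 0.2, -0.6]
width: 0.7
grip_force: 0.0
```

>>> move_arm --series '[6,0,0,0,0,0,10.4,6,0,0,0,0,0,10.4,6,0,0,0,0,0,10.4,6,0,0,0,0,0,10.4,6,0,0,0,0,0,10.4]'

```text
time: 6.32
tool_pos: [0.6488, 0.1688, 0.35]
tcp_rot: [3.126, -0.31, 0.001]
wrist_force: [0.4, 0.2, -0.2]
width: 0.705
grip_force: 0.0
```

>>> move_arm --series '[6,0,0,0,0,0,10.2,6,0,0,0,0,0,0,6,0,0,0,0,0,0]'

```text
time: 6.7
tool_pos: [0.649, 0.1698, 0.3497]
tcp_rot: [-3.089, 0.571, -0.001]
wrist_force: [0.1, 0.1, 0.3]
width: 0.699
grip_force: 0.0
```

```bash
python3 - <<'E'
from h import *
go(.660,.174,.262,-21)
c,im=snap("wrist","w3");cv2.imwrite("pics/w3x.png",cv2.resize(im,(800,600)))
p=np.array([.66,.174,.279]);e=np.array([np.cos(np.radians(-21)),np.sin(np.radians(-21)),0])
for k in(-.021,0,.021):print(proj(c,p+k*e,True)*1.5625)
for b,s in blobs(cv2.cvtColor(im,cv2.COLOR_BGR2GRAY)>190,10,300):print(b*1.5625,s[4])
E
```

```text
shift cm [ 0.88 -0.78  8.77] turn z 0.0 | now [0.649  0.1698 0.3497] yaw -21.0 zaxis [ 5.e-04 -0.e+00 -1.e+00] q6 123 t 6.7 F [0.1 0.1 0.3]
[385.17439007 348.31660174]
[384.79524525 305.6991936 ]
[384.47998446 260.68323202]
[ 77.41866438 106.51755137] 146
[ 37.73941532 132.57308468] 124
[ 81.13704819 133.09487952] 166
[234.765625   118.61979167] 12
[ 51.16604478 159.36333955] 134
[ 95.34948225 162.00073964] 169
[ 54.55208333 187.20833333] 150
[507.32421875 213.8671875 ] 16
[735.81054688 229.65820312] 160
[526.63690476 243.30357143] 21
[480.43154762 253.64583333] 21
[499.15865385 259.01442308] 13
[521.02272727 254.40340909] 11
[792.69480519 271.14448052] 77
[179.17220745 335.60505319] 94
[122.99592391 348.14028533] 184
[ 89.0625  319.53125] 12
[384.88372093 329.97819767] 43
[ 87.2983871  372.87586406] 217
[ 51.30208333 340.75520833] 12
[ 93.32386364 421.02272727] 11
[792.421875 576.640625] 20
```

The mark is at column 384.9 against a predicted 384.8, so the axis is right. I'll descend, grip the bar and turn it anticlockwise.

>>> move_arm --series '[6,0.9,-0.8,0,0,0,0,6,0,0,4.4,0,0,0,6,0,0,4.4,0,0,0,6,0,0,0,0,0,0,6,0,0,0,0,0,0]'

```text
time: 7.38
tool_pos: [0.6614, 0.1755, 0.2627]
tcp_rot: [-3.088, 0.573, -0.002]
wrist_force: [-1.1, -0.9, 0.8]
width: 0.707
grip_force: 0.0
```

>>> move_arm --series '[0.8,0,0,0,0,0,0,0.8,0,0,0,0,0,0,0.8,0,0,0,0,0,0,0.8,0,0,0,0,0,0,0.8,0,0,0,0,0,0]' --grip_force 40

```text
time: 8.0
tool_pos: [0.6604, 0.1729, 0.2636]
tcp_rot: [3.086, -0.573, 0.003]
wrist_force: [-3.2, -5.4, 5.9]
width: 0.153
grip_force: 40.6
```

```bash
python3 - <<'E'
from h import *
go(.660,.174,.262,59)
s=read_state();print(s["width"]*85.4,s["grip_force"],s["torque"])
E
```

```text
shift cm [-0.07 -0.09  0.16] turn z -80.1 | now [0.6604 0.1729 0.2636] yaw -21.1 zaxis [ 0.0011 -0.0033 -1.    ] q6 124 t 8.0 F [-3.2 -5.4  5.9]
13.102539230266492 40.5536162853241 [-0.98793244  0.49379648  0.10647051]
```

>>> move_arm --series '[0.8,0,0,0,0,0,-8,0.8,0,0,0,0,0,-8,0.8,0,0,0,0,0,-8,0.8,0,0,0,0,0,-8,0.8,0,0,0,0,0,-8]'

```text
time: 8.62
tool_pos: [0.6603, 0.1744, 0.2636]
tcp_rot: [3.097, 0.524, 0.002]
wrist_force: [-3.5, -2.1, 5.7]
width: 0.151
grip_force: 40.4
```

>>> move_arm --series '[0.8,0,0,0,0,0,-8,0.8,0,0,0,0,0,-8,0.8,0,0,0,0,0,-8,0.8,0,0,0,0,0,-8,0.8,0,0,0,0,0,0]'

```text
time: 9.25
tool_pos: [0.6596, 0.1754, 0.2636]
tcp_rot: [-2.834, -1.353, -0.0]
wrist_force: [-4.0, -0.2, 6.2]
width: 0.16
grip_force: 43.9
```

```bash
python3 - <<'E'
from h import *
go(.660,.174,.262,59)
s=read_state();print(s["width"]*85.4,s["grip_force"],s["torque"])
E
```

```text
shift cm [-0.09  0.12  0.16] turn z -8.0 | now [0.6596 0.1754 0.2636] yaw 51.0 zaxis [-3.e-04  8.e-04 -1.e+00] q6 52 t 9.25 F [-4.  -0.2  6.2]
13.69973220768316 43.8634318113327 [0.01565634 0.87803735 0.05997637]
```

>>> move_arm --series '[0.8,0,0,0,0,0,-4,0.8,0,0,0,0,0,-4,0.8,0,0,0,0,0,-2,0.8,0,0,0,0,0,0]'

```text
time: 9.75
tool_pos: [0.6599, 0.1758, 0.2639]
tcp_rot: [-2.71, -1.584, -0.003]
wrist_force: [-4.6, 2.6, 6.2]
width: 0.154
grip_force: 108.6
```

```bash
python3 - <<'E'
from h import *
go(.660,.174,.262,61)
s=read_state();print(s["width"]*85.4,s["grip_force"],s["torque"])
E
```

```text
shift cm [-0.15  0.09  0.19] turn z -0.4 | now [0.6599 0.1758 0.2639] yaw 60.6 zaxis [ 3.0e-04  3.1e-03 -1.0e+00] q6 42 t 9.75 F [-4.6  2.6  6.2]
13.146953027968946 108.56941194899264 [ 0.29059113  0.79057828 -2.66373645]
```

Wrist torque of 2.7 N m and a 60.6° bar yaw mean the knob is at its anticlockwise stop. I'll release it, rise, and turn to align with the arm.

>>> move_arm --series '[4,0,0,0,0,0,0,4,0,0,0,0,0,0,4,0,0,-5,0,0,0,4,0,0,-4,0,0,8,4,0,0,0,0,0,8]' --grip_force 40

```text
time: 10.38
tool_pos: [0.6625, 0.1754, 0.357]
tcp_rot: [2.903, 1.195, 0.014]
wrist_force: [-0.4, 0.2, -0.8]
width: 0.466
grip_force: 0.0
```

>>> move_arm --series '[4,0,0,0,0,0,9,4,0,0,0,0,0,0,4,0,0,0,0,0,0]'

```text
time: 10.75
tool_pos: [0.6603, 0.175, 0.3509]
tcp_rot: [2.987, 0.974, -0.001]
wrist_force: [0.1, -0.5, 0.6]
width: 0.463
grip_force: 0.0
```

```bash
python3 - <<'E'
from h import *
go(.554,.098,.212,35.6)
c,im=snap("top","t1")
cv2.imwrite("pics/w.png",im)
E
```

```text
shift cm [-13.12  -0.05  13.9 ] turn z 0.5 | now [0.6603 0.175  0.3509] yaw 36.1 zaxis [-5.e-04 -4.e-04 -1.e+00] q6 67 t 10.75 F [ 0.1 -0.5  0.6]
```

>>> move_arm --series '[4,-4.4,0,0,0,0,0.5,4,-4.4,0,0,0,0,0,4,-4.3,0,0,0,0,0,4,0,0,4,0,0,0,4,0,0,4,0,0,0]'

```text
time: 11.42
tool_pos: [0.5541, 0.0984, 0.2716]
tcp_rot: [2.991, 0.958, 0.005]
wrist_force: [0.5, -0.5, -0.1]
width: 0.465
grip_force: 0.0
```

>>> move_arm --series '[4,0,0,3,0,0,0,4,0,0,2.9,0,0,0,4,0,0,0,0,0,0,0.8,0,0,0,0,0,0,0.8,0,0,0,0,0,0]'

```text
time: 12.05
tool_pos: [0.555, 0.0989, 0.2142]
tcp_rot: [2.992, 0.957, 0.005]
wrist_force: [-0.2, 0.1, 0.5]
width: 0.172
grip_force: 39.1
```

>>> move_arm --series '[0.8,0,0,0,0,0,0,0.8,0,0,0,0,0,0,0.8,0,0,0,0,0,0]' --grip_force 40

```text
time: 12.42
tool_pos: [0.555, 0.0989, 0.2141]
tcp_rot: [2.992, 0.957, 0.005]
wrist_force: [-0.4, -0.1, 6.1]
width: 0.17
grip_force: 39.6
```

```bash
cat > arc.py <<'E'
import sys
from h import *
# planned arc of the handle about the post, in the present (fixed) tool axes
ax=np.array([.660,.1745]);s=read_state();Rm=R.from_rotvec(s["tcp_rot"]).as_matrix();p=s["tool_pos"][:2]
a0=np.degrees(np.arctan2(*(p-ax)[::-1]));r=np.linalg.norm(p-ax)
tgt=float(sys.argv[1]);n=int(sys.argv[2]);print("a0",a0,"r",r,"w",s["width"]*85.4,s["grip_force"],s["wrist_force"].round(1),s["tool_pos"])
if r<.1:sys.exit()
an=np.radians(np.linspace(a0%-360,tgt,n+1));P=ax+r*np.c_[np.cos(an),np.sin(an)]
for d in np.diff(P,axis=0):print((Rm[:2,:2].T@d*100).round(2))
E
python3 arc.py -200 8
```

```text
a0 -144.24078047575236 r 0.1293659861180524 w 14.515015119535386 39.62787687778473 [-0.4 -0.1  6.1] [0.55502209 0.09890107 0.21412978]
[ 0.09 -1.57]
[ 0.28 -1.55]
[ 0.46 -1.5 ]
[ 0.64 -1.44]
[ 0.81 -1.35]
[ 0.97 -1.24]
[ 1.11 -1.11]
[ 1.24 -0.97]
```

>>> move_arm --series '[0.8,0.1,-1.55,0,0,0,0,0.8,0.3,-1.55,0,0,0,0,0.8,0.45,-1.5,0,0,0,0,0.8,0.65,-1.45,0,0,0,0]'

```text
time: 12.92
tool_pos: [0.5307, 0.1553, 0.2139]
tcp_rot: [2.99, 0.955, -0.001]
wrist_force: [-2.8, -4.7, 7.1]
width: 0.175
grip_force: 40.4
```

>>> move_arm --series '[0.8,0.8,-1.35,0,0,0,0,0.8,0.95,-1.25,0,0,0,0,0.8,1.1,-1.1,0,0,0,0,0.8,1.25,-0.95,0,0,0,0,0.8,0,0,0,0,0,0]'

```text
time: 13.55
tool_pos: [0.5384, 0.2196, 0.2137]
tcp_rot: [-2.991, -0.957, -0.004]
wrist_force: [-1.3, 1.9, 4.4]
width: 0.172
grip_force: 40.5
```

```bash
python3 arc.py -200 1
```

```text
a0 159.65162026997797 r 0.1297316318758569 w 14.665590594569048 40.47082722187042 [-1.3  1.9  4.4] [0.53836419 0.21961125 0.2137279 ]
[-0.07  0.04]
```

The arm is now at about -200°, well clear of the block. I'll release the handle and go look at the block.

>>> move_arm --series '[4,0,0,0,0,0,0,4,0,0,0,0,0,0,4,0,0,-6,0,0,0,4,0,0,-2,0,0,0,4,-3.7,3.3,0,0,0,0]'

```text
time: 14.18
tool_pos: [0.5282, 0.1717, 0.2949]
tcp_rot: [-2.99, -0.962, -0.009]
wrist_force: [-0.1, -0.8, 0.2]
width: 0.469
grip_force: 0.0
```

>>> move_arm --series '[4,-3.7,3.3,0,0,0,0,4,-3.7,3.3,0,0,0,0,4,-3.7,3.3,0,0,0,0,4,-3.7,3.3,0,0,0,0,4,0,0,3,0,0,0]'

```text
time: 14.8
tool_pos: [0.4835, -0.0267, 0.2644]
tcp_rot: [2.991, 0.949, 0.008]
wrist_force: [-0.2, 0.6, -0.1]
width: 0.466
grip_force: 0.0
```

>>> move_arm --series '[4,0,0,4,0,0,5.5,4,0,0,0,0,0,5.5,4,0,0,0,0,0,0,4,0,0,0,0,0,0]'

```text
time: 15.3
tool_pos: [0.4829, -0.0234, 0.2227]
tcp_rot: [3.069, 0.668, 0.001]
wrist_force: [0.2, -0.8, -0.5]
width: 0.466
grip_force: 0.0
```

```bash
python3 - <<'E'
from h import *
go(.509,-.038,.039,25.3)
c,im=snap("wrist","w4");ct,t=snap("top","t4")
for n,p in dict(rack=(.525,.008,.022),plug=(.509,-.038,.06),s0=(.542,.055,.022),s1=(.5716,-.0086,.022),s2=(.478,.025,.022)).items():print(n,proj(c,p,True)*1.5625)
o=np.zeros((600,800,3),np.uint8);a=cv2.resize(im,(800,600));cv2.imwrite("pics/w4x.png",a)
E
```

```text
shift cm [ 1.75  2.41 18.38] turn z -0.7 | now [ 0.4829 -0.0234  0.2227] yaw 24.6 zaxis [ 1.e-03 -1.e-04 -1.e+00] q6 60 t 15.3 F [ 0.2 -0.8 -0.5]
rack [384.60931167 199.19165229]
plug [437.41012432 254.38819534]
s0 [334.52527242 151.5907394 ]
s1 [433.00883201 150.21779194]
s2 [337.16291018 248.39801456]
```

View pics/w4x.png

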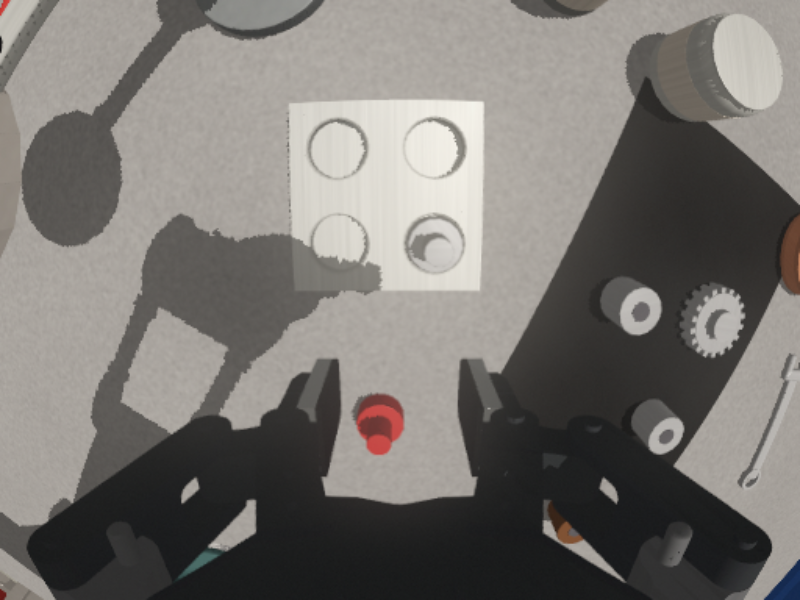

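The wrist view shows the empty sockets at (338,149), (434,149) and (339,243). The plug's stem top is at (439,248) in its socket near (435,243). The block's top corners are about (290,103), (484,100), (481,291) and (295,291).

```bash
python3 - <<'E'
from h import *
c=calibration("wrist");im=cv2.imread("pics/w4.png")
x=lambda u,v,z:plane(c,((u+.5)/1.5625-.5,(v+.5)/1.5625-.5),z,True)
C=[x(*p,.022) for p in((290,103),(484,100),(481,291),(295,291))]
print("corners",np.round(C,4),"sides",[round(np.linalg.norm(C[i]-C[i-1]),4) for i in range(4)],"centre",np.mean(C,0))
S=[x(*p,.022) for p in((338,149),(434.5,149),(435,243),(339,242.5))]
print("sock",np.round(S,4),"sides",[round(np.linalg.norm(S[i]-S[i-1]),4) for i in range(4)],"centre",np.mean(S,0))
e=S[1]-S[0]+S[2]-S[3];print("yaw",np.degrees(np.arctan2(e[1],e[0]))+90)
print("stem",x(439,248,.06))
print("rollers",x(641,312,.04),x(664,436,.04),"gear",x(715,322,.03))
# top view
t=cv2.imread("pics/t4.png");ct=calibration("top");g=cv2.cvtColor(t,cv2.COLOR_BGR2GRAY)
m=(g>185).astype(np.uint8);m[:,:215]=0
for cn in cv2.findContours(m,cv2.RETR_EXTERNAL,cv2.CHAIN_APPROX_NONE)[0]:
    a=cv2.contourArea(cn)
    if a>60:
        (u,v),_,_=cv2.minAreaRect(cn)
        if 230<u<360 and 150<v<260:print("top",a,u,v,plane(ct,(u,v),.022).round(4),plane(ct,(u,v),.04).round(4),cv2.boundingRect(cn))
for n,p in dict(s0=(.542,.055,.022),s1=(.5716,-.0086,.022),s2=(.478,.025,.022),plug=(.508,-.039,.06)).items():print(n,proj(ct,p))
cv2.imwrite("pics/t4c.png",cv2.resize(t[170:240,240:350],(770,490),interpolation=cv2.INTER_CUBIC))
E
```

```text
corners [[ 0.5629  0.1004]
 [ 0.6218 -0.0259]
 [ 0.4934 -0.0854]
 [ 0.4352  0.0424]] sides [np.float64(0.1403), np.float64(0.1394), np.float64(0.1416), np.float64(0.1404)] centre [0.52831159 0.00789191]
sock [[ 0.545   0.0538]
 [ 0.5732 -0.0089]
 [ 0.5115 -0.0382]
 [ 0.4829  0.0258]] sides [np.float64(0.0682), np.float64(0.0687), np.float64(0.0683), np.float64(0.0701)] centre [0.52814754 0.00813473]
yaw 24.128075963176556
stem [ 0.51348336 -0.03687156]
rollers [ 0.53604538 -0.20731004] [ 0.44926095 -0.30289957] gear [ 0.56104272 -0.29359617]
top 144.5 239.72972106933594 203.8783721923828 [0.5248 0.0695] [0.5224 0.0691] (233, 191, 13, 26)
top 133.0 334.6999816894531 196.90000915527344 [ 0.5608 -0.3071] [ 0.558  -0.3036] (328, 190, 14, 15)
s0 [243.50059034 199.66826528]
s1 [259.66953716 192.63987092]
s2 [250.72834962 215.89299781]
plug [267.46610388 207.45329825]
```

View pics/t4c.png

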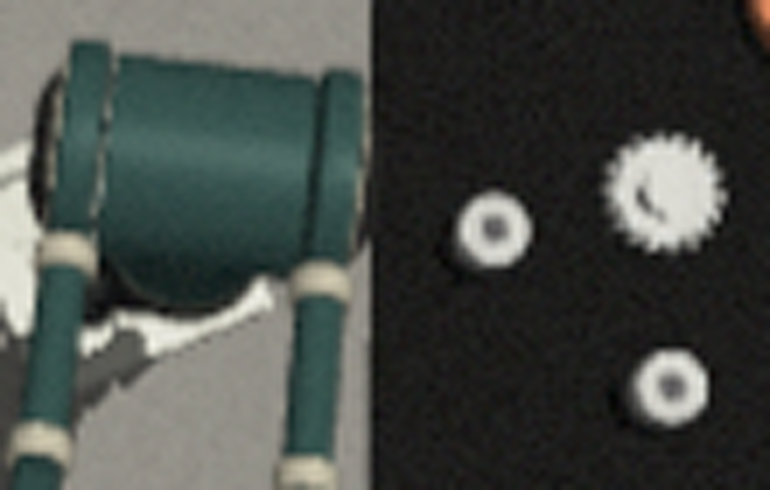

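The wrist view gives the block centre as (0.528, 0.008) at 24.7°, with sides of 140 ± 1 mm. The roller positions agree between views within 2 mm. Next I'll grip the plug's stem.

>>> move_arm --series '[4,2.1,2.5,4,0,0,0,4,0,0,5,0,0,0,4,0,0,5,0,0,0,4,0,0,4.3,0,0,0,4,0,0,0,0,0,0]'

```text
time: 16.02
tool_pos: [0.5119, -0.0374, 0.0379]
tcp_rot: [-3.07, -0.667, 0.002]
wrist_force: [-0.4, -0.2, 0.4]
width: 0.47
grip_force: 0.0
```

>>> move_arm --series '[1,0,0,0,0,0,0,1,0,0,0,0,0,0,1,0,0,0,0,0,0,1,0,0,0,0,0,0]' --grip_force 60

```text
time: 16.52
tool_pos: [0.5124, -0.0374, 0.04]
tcp_rot: [3.07, 0.666, 0.002]
wrist_force: [0.2, -0.0, 1.7]
width: 0.208
grip_force: 58.7
```

```bash
python3 - <<'E'
from h import *
go(.435,-.195,.12,24.6)
s=read_state();print(s["width"]*85.4,s["grip_force"],s["wrist_force"])
E
```

```text
shift cm [-13.57  11.14  -8.01] turn z -0.1 | now [ 0.5124 -0.0374  0.04  ] yaw 24.5 zaxis [ 1.3e-03 -1.0e-04 -1.0e+00] q6 59 t 16.525 F [ 0.2 -0.   1.7]
17.792395952168874 58.73845160007477 [ 0.20470416 -0.02026934  1.66092445]
```

>>> move_arm --series '[1,0,0,-3,0,0,0,1,0,0,-5,0,0,0,1,-3.4,2.8,0,0,0,0,1,-3.4,2.8,0,0,0,0,1,-3.4,2.8,0,0,0,0]'

```text
time: 17.15
tool_pos: [0.4528, -0.1567, 0.1192]
tcp_rot: [-3.07, -0.667, 0.001]
wrist_force: [-0.2, -1.3, -2.8]
width: 0.216
grip_force: 60.7
```

>>> move_arm --series '[1,-3.4,2.8,0,0,0,0,1,0,0,4,0,0,0,1,0,0,3,0,0,0,1,0,0,0,0,0,0,1,0,0,0,0,0,0]'

```text
time: 17.77
tool_pos: [0.435, -0.1957, 0.05]
tcp_rot: [3.07, 0.666, 0.001]
wrist_force: [-0.7, -0.2, -1.3]
width: 0.215
grip_force: 60.5
```

```bash
python3 - <<'E'
from h import *
go(.435,-.195,.0315,24.6)
s=read_state();print(s["width"]*85.4,s["grip_force"],s["wrist_force"])
E
```

```text
shift cm [ 0.03 -0.07  1.85] turn z -0.1 | now [ 0.435  -0.1957  0.05  ] yaw 24.5 zaxis [ 5.e-04 -3.e-04 -1.e+00] q6 38 t 17.775 F [-0.7 -0.2 -1.3]
18.39826913163206 60.47549486160278 [-0.73083846 -0.22994785 -1.27237178]
```

>>> move_arm --series '[1,0,0,1.5,0,0,0,1,0,0,0.2,0,0,0,1,0,0,0.1,0,0,0,1,0,0,0,0,0,0]'

```text
time: 18.27
tool_pos: [0.4343, -0.1954, 0.0319]
tcp_rot: [-3.07, -0.666, 0.001]
wrist_force: [-3.9, 2.9, 5.0]
width: 0.216
grip_force: 61.3
```

```bash
python3 - <<'E'
from h import *
go(.435,-.195,.0315,24.6)
E
```

```text
shift cm [ 0.08 -0.01  0.04] turn z -0.1 | now [ 0.4343 -0.1954  0.0319] yaw 24.5 zaxis [-8.e-04  5.e-04 -1.e+00] q6 38 t 18.275 F [-3.9  2.9  5. ]
```

>>> move_arm --series '[4,0,0,0,0,0,0,4,0,0,0,0,0,0,4,0,0,-6,0,0,0,7,0,0,-6,0,0,0,7,0,0,-6,0,0,0]'

```text
time: 18.9
tool_pos: [0.4346, -0.1957, 0.2132]
tcp_rot: [3.07, 0.666, 0.001]
wrist_force: [1.1, 0.0, 0.1]
width: 0.823
grip_force: 0.0
```

>>> move_arm --series '[7,0,0,-3,0,0,0,7,0,0,0,0,0,0,7,0,0,0,0,0,0]'

```text
time: 19.27
tool_pos: [0.434, -0.1954, 0.2401]
tcp_rot: [-3.069, -0.665, 0.002]
wrist_force: [0.7, 0.3, -0.2]
width: 0.817
grip_force: 0.0
```

```bash
cat > rol.py <<'E'
import sys
from h import *
# grey bright tops on the black mat, from the wrist view
c,im=snap("wrist",sys.argv[1]);h=cv2.cvtColor(im,cv2.COLOR_BGR2HSV)
m=((h[...,2]>150)&(h[...,1]<60)).astype(np.uint8)
for cn in cv2.findContours(m,cv2.RETR_EXTERNAL,cv2.CHAIN_APPROX_NONE)[0]:
    a=cv2.contourArea(cn)
    if 150<a<3000:
        (u,v),r=cv2.minEnclosingCircle(cn)
        print("blob",round(a),(round(u,1),round(v,1)),round(r,1),plane(c,(u,v),.04,True).round(4))
go(.5,-.2,.2,24.6)
E
python3 rol.py w5; python3 -c "
import cv2;cv2.imwrite('pics/w5x.png',cv2.resize(cv2.imread('pics/w5.png'),(800,600)))"
```

```text
blob 878 (113.5, 354.0) 36.1 [ 0.0409 -0.1   ]
blob 1349 (396.5, 353.5) 36.5 [ 0.2479 -0.5495]
blob 684 (343.7, 197.5) 15.8 [ 0.45   -0.3043]
blob 462 (255.9, 169.9) 16.0 [ 0.4361 -0.1939]
blob 1664 (379.0, 115.0) 26.6 [ 0.5579 -0.2976]
blob 876 (303.4, 95.8) 17.4 [ 0.5355 -0.2068]
blob 330 (11.5, 10.5) 15.6 [0.5158 0.236 ]
shift cm [5.85 3.2  3.91] turn z -0.1 | now [ 0.4336 -0.1951  0.2393] yaw 24.5 zaxis [-0.0027  0.0014 -1.    ] q6 38 t 19.325 F [-0.1 -0.1 -1.1]
```

View pics/w5x.png

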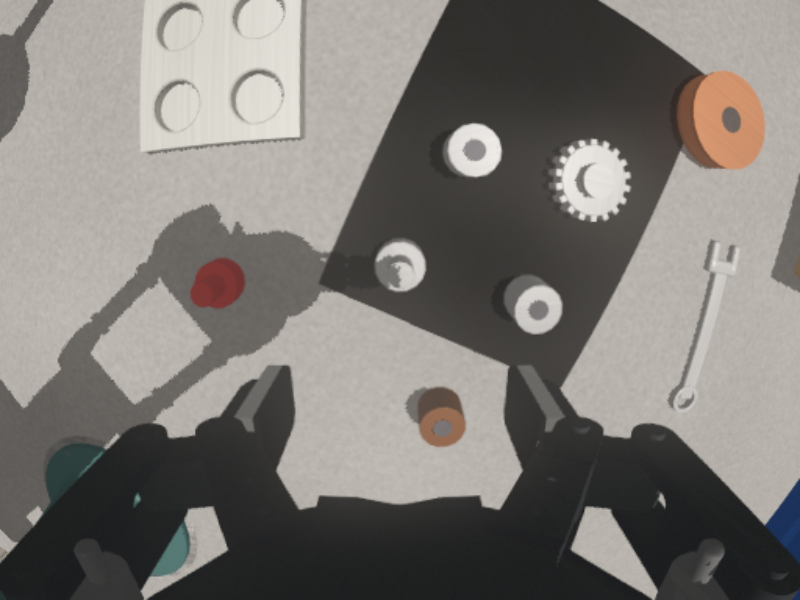

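The plug now stands on the mat at (400,265). The rollers are at (474,150) and (538,308) and haven't moved; the brown one at (441,425) stays. I'll squeeze roller A at two crossed yaws so it is centred in the grip, starting with the quarter turn.

>>> move_arm --series '[6,0,0,0,0,0,-10,6,0,0,0,0,0,-10,6,0,0,0,0,0,-10,6,0,0,0,0,0,-10,6,0,0,0,0,0,-10]'

```text
time: 19.95
tool_pos: [0.4334, -0.195, 0.2387]
tcp_rot: [-2.493, -1.906, 0.003]
wrist_force: [-0.2, 0.3, -0.3]
width: 0.704
grip_force: 0.0
```

>>> move_arm --series '[6,0,0,0,0,0,-10,6,0,0,0,0,0,-10,6,0,0,0,0,0,-10,6,0,0,0,0,0,-10,6,0,0,0,0,0,0]'

```text
time: 20.58
tool_pos: [0.4335, -0.1951, 0.2391]
tcp_rot: [-1.701, -2.637, 0.001]
wrist_force: [-0.6, 0.3, -0.0]
width: 0.7
grip_force: 0.0
```

```bash
python3 - <<'E'
from h import *
go(.5355,-.2068,.025,114.5)
E
python3 rol.py w6
```

```text
shift cm [-5.33  8.86 21.37] turn z -0.1 | now [ 0.4335 -0.1951  0.2391] yaw 114.4 zaxis [-0.0035  0.0018 -1.    ] q6 -52 t 20.575 F [-0.6  0.3 -0. ]
blob 1030 (390.5, 350.5) 35.7 [ 0.7669 -0.3744]
blob 1194 (123.0, 350.5) 37.9 [ 0.354  -0.5615]
blob 2322 (244.6, 307.2) 57.1 [ 0.4979 -0.3716]
blob 792 (303.2, 278.8) 21.3 [ 0.5496 -0.2973]
blob 615 (230.2, 256.6) 15.3 [ 0.4493 -0.3054]
blob 675 (327.0, 215.9) 15.7 [ 0.5351 -0.2068]
blob 584 (253.6, 169.7) 16.1 [ 0.4307 -0.1922]
blob 1302 (204.5, 0.5) 37.5 [ 0.2979 -0.0338]
shift cm [-3.17  5.85  3.92] turn z 89.7 | now [ 0.4337 -0.1952  0.2394] yaw 114.3 zaxis [-0.0029  0.0015 -1.    ] q6 -52 t 20.625 F [-0.7 -0.7  0.7]
```

>>> move_arm --series '[6,-2.7,4.4,0,0,0,0,6,-2.7,4.5,0,0,0,0,6,0,0,6,0,0,0,6,0,0,6,0,0,0,6,0,0,6,0,0,0]'

```text
time: 21.25
tool_pos: [0.5376, -0.2077, 0.0588]
tcp_rot: [-1.704, -2.639, 0.0]
wrist_force: [0.2, -0.2, -0.2]
width: 0.703
grip_force: 0.0
```

>>> move_arm --series '[6,0,0,3.2,0,0,0,6,0,0,0,0,0,0,3.5,0,0,0,0,0,0,3.5,0,0,0,0,0,0,3.5,0,0,0,0,0,0]' --grip_force 20

```text
time: 21.88
tool_pos: [0.5391, -0.2084, 0.0309]
tcp_rot: [1.699, 2.639, 0.001]
wrist_force: [-0.3, -1.1, -0.2]
width: 0.46
grip_force: 21.3
```

```bash
python3 - <<'E'
from h import *
go(.5355,-.2068,.025,24.6)
s=read_state();print(s["width"]*85.4,s["grip_force"])
E
```

```text
shift cm [ 0.29 -0.26  0.59] turn z 89.8 | now [ 0.5391 -0.2084  0.0309] yaw 114.4 zaxis [ 0.0028 -0.0011 -1.    ] q6 -48 t 21.875 F [-0.3 -1.1 -0.2]
39.25257752525612 21.280838549137115
```

>>> move_arm --series '[6,0,0,0,0,0,0,6,0,0,0,0,0,0,6,0,0,0.5,0,0,10,6,0,0,0,0,0,10,6,0,0,0,0,0,10]'

```text
time: 22.5
tool_pos: [0.538, -0.208, 0.0244]
tcp_rot: [2.332, 2.105, 0.0]
wrist_force: [0.8, -0.8, -0.0]
width: 0.697
grip_force: 0.0
```

>>> move_arm --series '[6,0,0,0,0,0,10,6,0,0,0,0,0,10,6,0,0,0,0,0,10,6,0,0,0,0,0,10,6,0,0,0,0,0,10]'

```text
time: 23.12
tool_pos: [0.5381, -0.208, 0.0245]
tcp_rot: [3.003, 0.922, 0.0]
wrist_force: [-1.1, 0.1, -0.3]
width: 0.702
grip_force: 0.0
```

>>> move_arm --series '[6,0,0,0,0,0,10,6,0,0,0,0,0,0,3,0,0,0,0,0,0,3,0,0,0,0,0,0,3,0,0,0,0,0,0]'

```text
time: 23.75
tool_pos: [0.538, -0.2079, 0.0245]
tcp_rot: [-3.07, -0.667, -0.0]
wrist_force: [-1.2, 0.6, 2.1]
width: 0.459
grip_force: 20.3
```

```bash
python3 - <<'E'
from h import *
go(.5355,-.2068,.025,24.7)
s=read_state();print(s["width"]*85.4,s["grip_force"])
E
```

```text
shift cm [-0.18 -0.2  -0.05] turn z -0.2 | now [ 0.538  -0.2079  0.0245] yaw 24.5 zaxis [ 0.e+00  1.e-04 -1.e+00] q6 42 t 23.75 F [-1.2  0.6  2.1]
39.17953406698246 20.327735245227814
```

>>> move_arm --series '[3,0,0,0,0,0,0,3,0,0,0,0,0,0,3,0,0,-4,0,0,0,3,0,0,-4,0,0,0,3,0,0,0,0,0,0]' --grip_force 70

```text
time: 24.38
tool_pos: [0.5404, -0.2091, 0.1072]
tcp_rot: [3.066, 0.665, 0.009]
wrist_force: [0.3, -0.5, -2.3]
width: 0.445
grip_force: 71.0
```

```bash
python3 - <<'E'
from h import *
go(.574,-.009,.10,24.7)
s=read_state();print(s["width"]*85.4,s["grip_force"])
E
```

```text
shift cm [ 11.34 -16.82   0.69] turn z -0.2 | now [ 0.5404 -0.2091  0.1072] yaw 24.5 zaxis [ 0.0062 -0.0029 -1.    ] q6 42 t 24.375 F [ 0.3 -0.5 -2.3]
37.99439786541236 71.0209572315216
```

>>> move_arm --series '[3,2.8,-4.2,0,0,0,0,3,2.8,-4.2,0,0,0,0,3,2.8,-4.2,0,0,0,0,3,2.9,-4.2,0,0,0,0,3,0,0,0,0,0,0]'

```text
time: 25.0
tool_pos: [0.5698, -0.0049, 0.1016]
tcp_rot: [-3.067, -0.672, 0.005]
wrist_force: [-1.4, -0.5, -2.5]
width: 0.444
grip_force: 71.3
```

>>> move_arm --series '[3,0,0,0,0,0,0,3,0,0,0,0,0,0]'

```text
time: 25.25
tool_pos: [0.5704, -0.0093, 0.1032]
tcp_rot: [-3.07, -0.664, 0.003]
wrist_force: [0.1, -0.3, -2.8]
width: 0.446
grip_force: 71.2
```

```bash
python3 - <<'E'
from h import *
go(.574,-.009,.06,24.7)
s=read_state();print(s["width"]*85.4,s["grip_force"])
c,im=snap("wrist","w7");cv2.imwrite("pics/w7x.png",cv2.resize(im[20:260,100:420],(800,600)))
for n,p in dict(s0=(.545,.0538,.022),s1=(.574,-.009,.022),s3=(.511,-.038,.022)).items():print(n,(proj(c,p,True)-[100,20])*2.5)
E
```

```text
shift cm [0.35 0.13 4.32] turn z -0.3 | now [ 0.5704 -0.0093  0.1032] yaw 24.4 zaxis [-1.8e-03 -2.0e-04 -1.0e+00] q6 62 t 25.25 F [ 0.1 -0.3 -2.8]
38.057321304271106 71.24971747398376
s0 [173.3494552  450.09375888]
s1 [395.48967025 449.14183378]
s3 [395.91212803 645.1255157 ]
```

View pics/w7x.png

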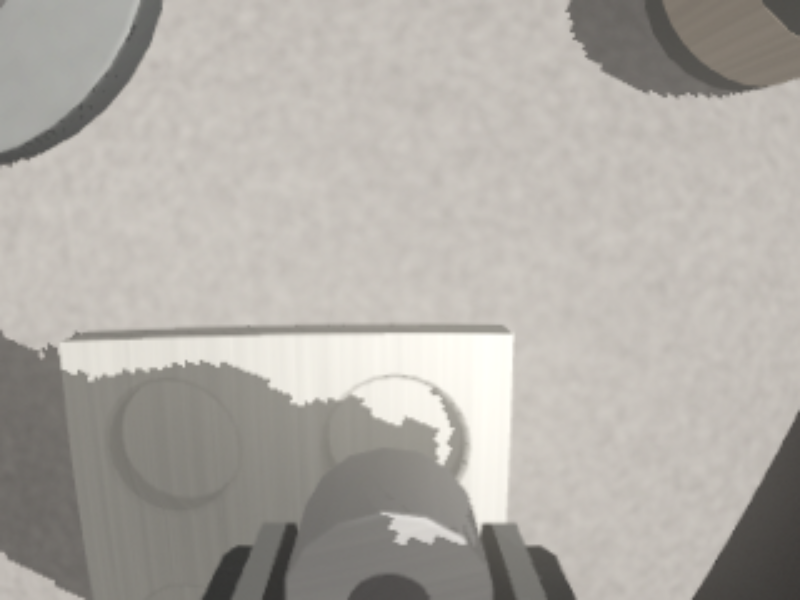

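```bash
python3 - <<'E'
from h import *
c=calibration("wrist")
x=lambda u,v,z=.022:plane(c,(100+(u+.5)/2.5-.5,20+(v+.5)/2.5-.5),z,True)
xh=np.array([.9085,.4179]);yh=np.array([.4179,-.9085])
l,r,t=x(327,440),x(469,440),x(397,375)
print("s1 y-mid",(l+r)/2@yh,"dia",np.linalg.norm(r-l),"x from top",t@xh-.0215)
L,Rr,T,B=x(112,440),x(241,440),x(176,377),x(180,510)
print("s0 y-mid",(L+Rr)/2@yh,np.linalg.norm(L-Rr),"x mid",(T+B)/2@xh,np.linalg.norm(T-B))
a,b=x(62,343),x(513,333);print("corners",np.linalg.norm(a-b),"x of edge -35",a@xh-.035,b@xh-.035,"y",a@yh+.105,b@yh-.035, "yaw",np.degrees(np.arctan2(*(a-b)[::-1]))-90)
print("est s1",np.array([.574,-.009])@xh,np.array([.574,-.009])@yh)
p=read_state()["tool_pos"][:2];print("tcp",p@xh,p@yh)
E
```

```text
s1 y-mid 0.24884621322012082 dia 0.043024277770664865 x from top 0.5194540677212733
s0 y-mid 0.17956203446347185 0.0424774654423867 x mid 0.5195639070200588 0.043365692454176985
corners 0.1387232063294153 x of edge -35 0.5179780908665482 0.5185624394440731 y 0.2490907101717229 0.2478135638826873 yaw 24.94325789134028
est s1 0.5177179 0.24805109999999997
tcp 0.5144434531195083 0.24699060674889706
```

>>> move_arm --series '[3,0.45,0.15,0,0,0,-0.3,3,0,0,3,0,0,0,3,0,0,2,0,0,0,3,0,0,0,0,0,0,3,0,0,0,0,0,0]'

```text
time: 25.92
tool_pos: [0.5764, -0.0079, 0.0546]
tcp_rot: [3.068, 0.674, 0.001]
wrist_force: [0.6, 0.4, -1.2]
width: 0.44
grip_force: 71.3
```

```bash
cat >> h.py <<'E'
xh=np.array([.9085,.4179]);yh=np.array([.4179,-.9085])
def st(tag=""):
    s=read_state();p=s["tool_pos"];z=R.from_rotvec(s["tcp_rot"]).as_matrix()[:,2]
    print(tag,"rack-axes x,y",round(p[:2]@xh,4),round(p[:2]@yh,4),"z",round(p[2],4),"F",s["wrist_force"].round(1),"w",round(s["width"]*85.4,1),"tilt",z[:2].round(4),"t",s["time"])
E
python3 -c "
from h import *
st()"
```

```text
rack-axes x,y 0.5203 0.248 z 0.0546 F [ 0.6  0.4 -1.2] w 37.5 tilt [ 0.0005 -0.    ] t 25.925
```

>>> move_arm --series '[3,-0.15,0.05,0.5,0,0,0,3,0,0,0.3,0,0,0,3,0,0,0.3,0,0,0,3,0,0,0.2,0,0,0,3,0,0,0,0,0,0]'

```text
time: 26.55
tool_pos: [0.5753, -0.009, 0.0458]
tcp_rot: [3.068, 0.674, 0.0]
wrist_force: [-12.5, -0.6, 25.4]
width: 0.445
grip_force: 74.5
```

```bash
python3 -c "
from h import *
st()"
```

```text
rack-axes x,y 0.5189 0.2486 z 0.0458 F [-12.5  -0.6  25.4] w 38.0 tilt [ 0.0003 -0.0004] t 26.55
```

Touching the rim, with the reaction toward world -x, so I'll ease the roller that way.

>>> move_arm --series '[3,-0.1,-0.05,-0.3,0,0,0,3,0,0,0,0,0,0,3,0,0,0.3,0,0,0,3,0,0,0,0,0,0]'

```text
time: 27.05
tool_pos: [0.5737, -0.0088, 0.0413]
tcp_rot: [3.068, 0.674, 0.001]
wrist_force: [-0.5, -1.1, -3.0]
width: 0.445
grip_force: 71.8
```

```bash
python3 -c "
from h import *
st()"
```

```text
rack-axes x,y 0.5175 0.2478 z 0.0413 F [-0.5 -1.1 -3. ] w 38.0 tilt [ 0.0004 -0.0001] t 27.05
```

>>> move_arm --series '[3,0,0,0.4,0,0,0,3,0,0,0.3,0,0,0,3,0,0,0.2,0,0,0,3,0,0,0,0,0,0]'

```text
time: 27.55
tool_pos: [0.573, -0.0086, 0.0328]
tcp_rot: [-3.068, -0.674, 0.003]
wrist_force: [-4.9, -0.2, 6.3]
width: 0.442
grip_force: 73.0
```

```bash
python3 -c "
from h import *
st()"
```

```text
rack-axes x,y 0.517 0.2473 z 0.0328 F [-4.9 -0.2  6.3] w 37.8 tilt [-0.0019  0.0002] t 27.55
```

Roller A is on the socket floor (z 32.8 mm as expected, light contact). I'll release it and go to roller B.

>>> move_arm --series '[5,0,0,0,0,0,0,5,0,0,0,0,0,0,5,0,0,-4,0,0,0,6,0,0,-6,0,0,0,6,0,0,-6,0,0,0]' --grip_force 20

```text
time: 28.18
tool_pos: [0.5734, -0.0087, 0.1933]
tcp_rot: [-3.068, -0.674, 0.001]
wrist_force: [0.3, -0.4, -0.2]
width: 0.701
grip_force: 0.0
```

>>> move_arm --series '[6,-3,4.5,0,0,0,0,6,-3,4.5,0,0,0,0,6,-3,4.5,0,0,0,0,6,-3,4.5,0,0,0,0,6,0,0,0,0,0,-10]'

```text
time: 28.8
tool_pos: [0.5395, -0.2263, 0.1922]
tcp_rot: [2.997, 0.938, -0.0]
wrist_force: [0.2, 0.2, 0.1]
width: 0.703
grip_force: 0.0
```

>>> move_arm --series '[6,0,0,0,0,0,-10,6,0,0,0,0,0,-10,6,0,0,0,0,0,-10,6,0,0,0,0,0,-10,6,0,0,0,0,0,-10]'

```text
time: 29.42
tool_pos: [0.5402, -0.2225, 0.192]
tcp_rot: [-2.314, -2.124, -0.0]
wrist_force: [-0.3, 0.1, 0.3]
width: 0.702
grip_force: 0.0
```

>>> move_arm --series '[6,0,0,0,0,0,-10,6,0,0,0,0,0,-10,6,0,0,0,0,0,-10,6,0,0,0,0,0,0,6,0,0,0,0,0,0]'

```text
time: 30.05
tool_pos: [0.5401, -0.2225, 0.1922]
tcp_rot: [-1.697, -2.644, -0.0]
wrist_force: [-0.3, -0.9, 0.3]
width: 0.701
grip_force: 0.0
```

```bash
python3 rol.py w8; python3 - <<'E'
from h import *
go(.4497,-.305,.025,114.6)
E
```

```text
blob 1164 (123.8, 353.2) 36.4 [ 0.4719 -0.535 ]
blob 1192 (384.5, 349.0) 35.1 [ 0.8125 -0.3672]
blob 1918 (228.2, 302.2) 40.2 [ 0.5724 -0.3671]
blob 2596 (503.5, 315.0) 68.4 [ 1.027  -0.2529]
blob 2000 (241.7, 249.2) 29.4 [ 0.5585 -0.2951]
blob 840 (146.5, 216.5) 17.9 [ 0.4504 -0.3047]
blob 540 (171.0, 113.6) 18.7 [ 0.4374 -0.1932]
blob 1277 (195.0, 1.0) 37.0 [ 0.4112 -0.0796]
shift cm [ 3.72 -2.71 -0.78] turn z 90.0 | now [ 0.5401 -0.2225  0.1922] yaw 114.6 zaxis [-0.  0. -1.] q6 -49 t 30.1 F [-0.4  0.4 -1. ]
shift cm [ -3.73 -11.66  16.72] turn z 0.0 | now [ 0.5401 -0.2225  0.1922] yaw 114.6 zaxis [-0.  0. -1.] q6 -49 t 30.1 F [-0.4  0.4 -1. ]
```

>>> move_arm --series '[6,-1.25,-3.9,0,0,0,0,6,-1.25,-3.9,0,0,0,0,6,-1.25,-3.85,0,0,0,0,6,0,0,5,0,0,0,6,0,0,5,0,0,0]'

```text
time: 30.72
tool_pos: [0.4505, -0.3067, 0.0925]
tcp_rot: [1.696, 2.64, -0.0]
wrist_force: [0.4, 0.4, -0.9]
width: 0.704
grip_force: 0.0
```

>>> move_arm --series '[6,0,0,4,0,0,0,6,0,0,2.6,0,0,0,6,0,0,0,0,0,0,6,0,0,0,0,0,0]'

```text
time: 31.22
tool_pos: [0.4509, -0.3059, 0.0274]
tcp_rot: [1.693, 2.644, -0.0]
wrist_force: [-0.2, 0.1, -0.4]
width: 0.705
grip_force: 0.0
```

```bash
python3 - <<'E'
from h import *
go(.450,-.305,.025,114.6)
E
```

```text
shift cm [ 0.12 -0.04  0.24] turn z 0.1 | now [ 0.4509 -0.3059  0.0274] yaw 114.7 zaxis [ 0.0013 -0.001  -1.    ] q6 -62 t 31.225 F [-0.2  0.1 -0.4]
```

>>> move_arm --series '[3,0.1,0,0.25,0,0,0,3,0,0,0,0,0,0,3,0,0,0,0,0,0,6,0,0,0,0,0,0,6,0,0,0,0,0,0]'

```text
time: 31.85
tool_pos: [0.4495, -0.3042, 0.0237]
tcp_rot: [-1.693, -2.646, -0.0]
wrist_force: [-0.6, -0.1, -0.0]
width: 0.7
grip_force: 0.0
```

>>> move_arm --series '[6,0,0,0,0,0,10,6,0,0,0,0,0,10,6,0,0,0,0,0,10,6,0,0,0,0,0,10,6,0,0,0,0,0,10]'

```text
time: 32.48
tool_pos: [0.4494, -0.3041, 0.0234]
tcp_rot: [-2.657, -1.674, 0.0]
wrist_force: [-0.2, 0.6, 0.9]
width: 0.702
grip_force: 0.0
```

>>> move_arm --series '[6,0,0,0,0,0,10,6,0,0,0,0,0,10,6,0,0,0,0,0,10,6,0,0,0,0,0,10,6,0,0,0,0,0,0]'

```text
time: 33.1
tool_pos: [0.4494, -0.3041, 0.0235]
tcp_rot: [-3.067, -0.676, 0.001]
wrist_force: [-0.1, 0.8, -0.8]
width: 0.701
grip_force: 0.0
```

>>> move_arm --series '[3,0,0,0,0,0,0,3,0,0,0,0,0,0,3,0,0,0,0,0,0]'

```text
time: 33.48
tool_pos: [0.4502, -0.3049, 0.0241]
tcp_rot: [3.067, 0.675, 0.001]
wrist_force: [1.0, -1.9, -0.2]
width: 0.454
grip_force: 20.9
```

>>> move_arm --series '[3,0,0,0,0,0,0,3,0,0,-4,0,0,0,3,0,0,-4,0,0,0,3,0,0,0,0,0,0]' --grip_force 70

```text
time: 33.98
tool_pos: [0.4512, -0.3055, 0.1063]
tcp_rot: [3.065, 0.673, 0.006]
wrist_force: [0.4, -1.0, -3.1]
width: 0.443
grip_force: 71.3
```

```bash
python3 - <<'E'
from h import *
st()
t=.447*xh+.2475*yh
go(t[0],t[1],.10,24.7)
E
```

```text
rack-axes x,y 0.2823 0.4661 z 0.1063 F [ 0.4 -1.  -3.1] w 37.8 tilt [ 0.0043 -0.0029] t 33.975
shift cm [ 16.5  -21.84   0.58] turn z 0.1 | now [ 0.4512 -0.3055  0.1063] yaw 24.8 zaxis [ 0.0043 -0.0029 -1.    ] q6 28 t 33.975 F [ 0.4 -1.  -3.1]
```

>>> move_arm --series '[3,3.3,-4.4,0,0,0,0,3,3.3,-4.4,0,0,0,0,3,3.3,-4.4,0,0,0,0,3,3.3,-4.3,0,0,0,0,3,3.3,-4.3,0,0,0,0]'

```text
time: 34.6
tool_pos: [0.5058, -0.0353, 0.1009]
tcp_rot: [-3.067, -0.673, 0.007]
wrist_force: [0.3, 0.3, -3.2]
width: 0.443
grip_force: 71.5
```

>>> move_arm --series '[3,0,0,0,0,0,0,3,0,0,3,0,0,0,3,0,0,1.5,0,0,0,3,0,0,0,0,0,0,3,0,0,0,0,0,0]'

```text
time: 35.22
tool_pos: [0.5082, -0.038, 0.0589]
tcp_rot: [3.069, 0.672, -0.0]
wrist_force: [0.4, 0.0, -3.3]
width: 0.443
grip_force: 71.8
```

```bash
python3 - <<'E'
from h import *
st()
E
```

```text
rack-axes x,y 0.4458 0.2469 z 0.0589 F [ 0.4  0.  -3.3] w 37.9 tilt [-0. -0.] t 35.225
```

>>> move_arm --series '[3,0.12,0.06,0.8,0,0,0,3,0,0,0.5,0,0,0,3,0,0,0.3,0,0,0,3,0,0,0.2,0,0,0,3,0,0,0,0,0,0]'

```text
time: 35.85
tool_pos: [0.5095, -0.0376, 0.0407]
tcp_rot: [3.068, 0.674, 0.0]
wrist_force: [-0.1, -1.9, -4.2]
width: 0.441
grip_force: 71.8
```

```bash
python3 - <<'E'
from h import *
st()
E
```

```text
rack-axes x,y 0.4472 0.2471 z 0.0407 F [-0.1 -1.9 -4.2] w 37.6 tilt [ 0.0002 -0.0003] t 35.85
```

It's in. Now down to the floor.

>>> move_arm --series '[3,0,0,0.4,0,0,0,3,0,0,0.3,0,0,0,3,0,0,0.2,0,0,0,3,0,0,0,0,0,0]'

```text
time: 36.35
tool_pos: [0.5096, -0.0376, 0.0324]
tcp_rot: [3.068, 0.674, -0.0]
wrist_force: [-3.3, -3.7, 4.5]
width: 0.442
grip_force: 72.8
```

```bash
python3 - <<'E'
from h import *
st()
E
```

```text
rack-axes x,y 0.4473 0.2471 z 0.0324 F [-3.3 -3.7  4.5] w 37.7 tilt [-0.0001 -0.0003] t 36.35
```

>>> move_arm --series '[5,0,0,0,0,0,0,5,0,0,0,0,0,0,5,0,0,-4,0,0,0,4,0,0,-6,0,0,0,4,0,0,-6,0,0,0]' --grip_force 40

```text
time: 36.98
tool_pos: [0.509, -0.037, 0.193]
tcp_rot: [-3.068, -0.674, 0.001]
wrist_force: [0.6, -0.3, 1.0]
width: 0.468
grip_force: 0.0
```

>>> move_arm --series '[4,-2,0,-6,0,0,0,4,-2,0,-4,0,0,0,4,0,0,0,0,0,0,4,0,0,0,0,0,0]'

```text
time: 37.48
tool_pos: [0.4731, -0.0538, 0.2904]
tcp_rot: [-3.068, -0.673, 0.0]
wrist_force: [0.3, 0.4, -0.7]
width: 0.466
grip_force: 0.0
```

```bash
python3 - <<'E'
from h import *
st()
c,im=snap("wrist","w9");cv2.imwrite("pics/w9x.png",cv2.resize(im,(800,600)))
go(.538,.219,.36,24.7)
E
```

```text
rack-axes x,y 0.4073 0.2466 z 0.2904 F [ 0.3  0.4 -0.7] w 39.8 tilt [-0.0003  0.0005] t 37.475
shift cm [ 17.34 -22.03  -7.05] turn z 0.1 | now [ 0.4727 -0.0537  0.2894] yaw 24.8 zaxis [-2.3e-03  7.0e-04 -1.0e+00] q6 56 t 37.525 F [ 0.1 -0.   0.3]
```

View pics/w9x.png

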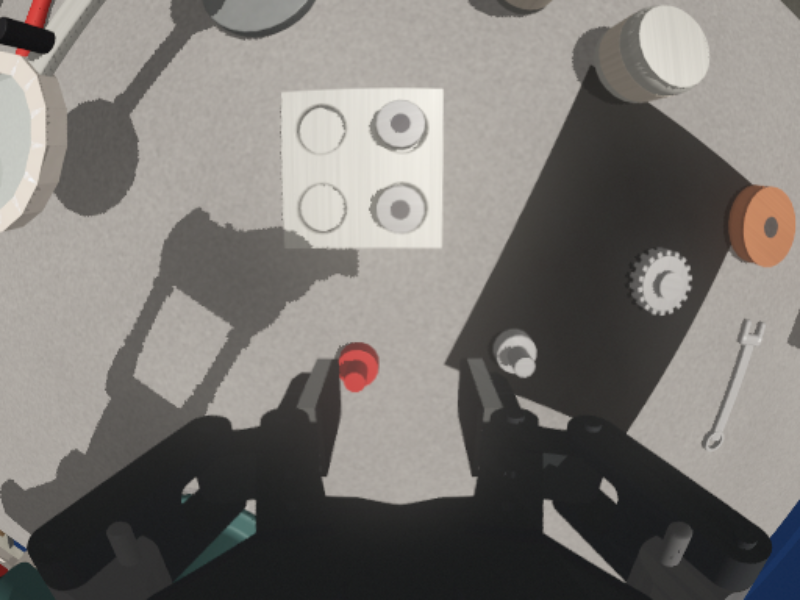

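Both rollers stand flush in sockets at (400,123) and (400,209), and the plug is on the mat at (515,352). Nothing else has moved. Next I'll grip the handle and swing the lens back.

>>> move_arm --series '[4,3.4,-4.4,0,0,0,0,4,3.5,-4.4,0,0,0,0,4,3.5,-4.4,0,0,0,0,4,3.5,-4.4,0,0,0,0,4,3.5,-4.4,0,0,0,0]'

```text
time: 38.15
tool_pos: [0.5385, 0.2206, 0.2881]
tcp_rot: [3.068, 0.675, -0.007]
wrist_force: [0.0, 0.1, 1.0]
width: 0.469
grip_force: 0.0
```

>>> move_arm --series '[4,0,0,0,0,0,0,4,0,0,0,0,0,0,4,0,0,0,0,0,0]'

```text
time: 38.52
tool_pos: [0.5387, 0.2175, 0.29]
tcp_rot: [3.068, 0.672, -0.003]
wrist_force: [-0.4, -0.2, 0.0]
width: 0.466
grip_force: 0.0
```

```bash
python3 - <<'E'
from h import *
go(.538,.2193,.214,24.7)
c,im=snap("wrist","w10");cv2.imwrite("pics/w10x.png",cv2.resize(im,(800,600)))
for z in(.19,.236):print(proj(c,(.538,.2193,z),True)*1.5625)
m=cv2.cvtColor(im,cv2.COLOR_BGR2GRAY)<45
for b,s in blobs(m,60,3000):print((b*1.5625).round(),s)
E
```

```text
shift cm [ 0.03 -0.2   7.6 ] turn z 0.0 | now [0.5387 0.2175 0.29  ] yaw 24.7 zaxis [-1.7e-03 -9.0e-04 -1.0e+00] q6 85 t 38.525 F [-0.4 -0.2  0. ]
[396.82981936 307.37706713]
[396.40121074 337.84726579]
[786.   9.] [489   0  23  19 164]
[618. 115.] [ 367   44   49   57 1195]
[796. 189.] [507 112   5  19  77]
```

>>> move_arm --series '[4,0,-0.2,3,0,0,0,4,0,0,3,0,0,0,4,0,0,1.6,0,0,0,4,0,0,0,0,0,0]'

```text
time: 39.08
tool_pos: [0.5375, 0.2194, 0.2138]
tcp_rot: [3.068, 0.672, -0.004]
wrist_force: [0.0, 0.2, -0.0]
width: 0.468
grip_force: 0.0
```

>>> move_arm --series '[0.8,0,0,0,0,0,0,0.8,0,0,0,0,0,0,0.8,0,0,0,0,0,0,0.8,0,0,0,0,0,0]'

```text
time: 39.58
tool_pos: [0.5398, 0.2203, 0.2169]
tcp_rot: [3.068, 0.674, 0.006]
wrist_force: [3.8, -3.0, 5.4]
width: 0.172
grip_force: 39.6
```

```bash
python3 arc.py -127.5 11; python3 - <<'E'
from h import *
c=np.array([.4823*1,0]);s1=.517*xh+.2475*yh;r=s1-.035*(xh+yh);print("rack centre",r,"angle",np.degrees(np.arctan2(*(r-[.66,.1745])[::-1])),np.linalg.norm(r-[.66,.1745]))
E
```

```text
a0 159.14670961532693 r 0.12858768587212935 w 14.686418819649827 39.59874093532562 [ 3.8 -3.   5.4] [0.53983545 0.22027417 0.2168725 ]
[-1.01  1.11]
[-0.87  1.22]
[-0.72  1.31]
[-0.57  1.38]
[-0.4   1.44]
[-0.23  1.48]
[-0.06  1.49]
[0.11 1.49]
[0.29 1.47]
[0.46 1.42]
[0.62 1.36]
rack centre [0.52670075 0.00837155] angle -128.74309221742914 0.2129961313028126
```

>>> move_arm --series '[0.8,-1.0,1.1,0,0,0,0,0.8,-0.87,1.22,0,0,0,0,0.8,-0.72,1.31,0,0,0,0,0.8,-0.57,1.38,0,0,0,0,0.8,-0.4,1.44,0,0,0,0]'

```text
time: 40.2
tool_pos: [0.5305, 0.149, 0.2168]
tcp_rot: [-3.063, -0.674, 0.006]
wrist_force: [-7.9, 5.4, 11.9]
width: 0.171
grip_force: 40.9
```

>>> move_arm --series '[0.8,-0.23,1.48,0,0,0,0,0.8,-0.06,1.49,0,0,0,0,0.8,0.11,1.49,0,0,0,0,0.8,0.29,1.47,0,0,0,0,0.8,0.46,1.42,0,0,0,0]'

```text
time: 40.83
tool_pos: [0.5668, 0.0828, 0.2164]
tcp_rot: [-3.067, -0.674, 0.007]
wrist_force: [-8.5, 0.6, 11.2]
width: 0.171
grip_force: 41.3
```

>>> move_arm --series '[0.8,0.5,1.1,0,0,0,0,0.8,0,0,0,0,0,0,0.8,0,0,0,0,0,0]'

```text
time: 41.2
tool_pos: [0.5778, 0.0738, 0.2164]
tcp_rot: [3.067, 0.674, -0.001]
wrist_force: [-2.6, -4.3, 7.8]
width: 0.172
grip_force: 40.9
```

```bash
python3 arc.py -128.6 1
```

```text
a0 -129.24857235765796 r 0.12997044905069918 w 14.679437362608711 40.94209849834442 [-2.6 -4.3  7.8] [0.57776951 0.07384979 0.21642198]
[0.07 0.13]
```

>>> move_arm --series '[0.8,0.07,0.13,0,0,0,0,0.8,0,0,0,0,0,0,4,0,0,0,0,0,0,4,0,0,0,0,0,0,4,0,0,-5,0,0,0]'

```text
time: 41.82
tool_pos: [0.5756, 0.0739, 0.2595]
tcp_rot: [-3.066, -0.673, 0.019]
wrist_force: [-0.2, 0.2, -0.0]
width: 0.466
grip_force: 0.0
```

>>> move_arm --series '[4,0,0,-6,0,0,0,4,0,0,-3,0,0,0,4,0,0,0,0,0,0,4,0,0,0,0,0,0]'

```text
time: 42.32
tool_pos: [0.5787, 0.0739, 0.3533]
tcp_rot: [-3.068, -0.674, 0.004]
wrist_force: [-0.0, -0.5, -1.2]
width: 0.468
grip_force: 0.0
```

```bash
python3 - <<'E'
from h import *
go(.66,.1745,.36,59.5)
c,im=snap("wrist","w11");t=snap("top","t11")[1];sc=snap("scene","s11")[1]
a=cv2.resize(im,(560,420));b=cv2.resize(t[140:260,180:310],(240,220));d=cv2.resize(sc[130:270,190:350],(240,200))
cv2.imwrite("pics/m11.png",np.hstack([a,np.vstack([b,d])]))
E
```

```text
shift cm [11.6  -5.72 -0.69] turn z -34.7 | now [0.5787 0.0739 0.3533] yaw 24.8 zaxis [-2.5e-03  1.0e-04 -1.0e+00] q6 70 t 42.325 F [-0.  -0.5 -1.2]
```

View pics/m11.png

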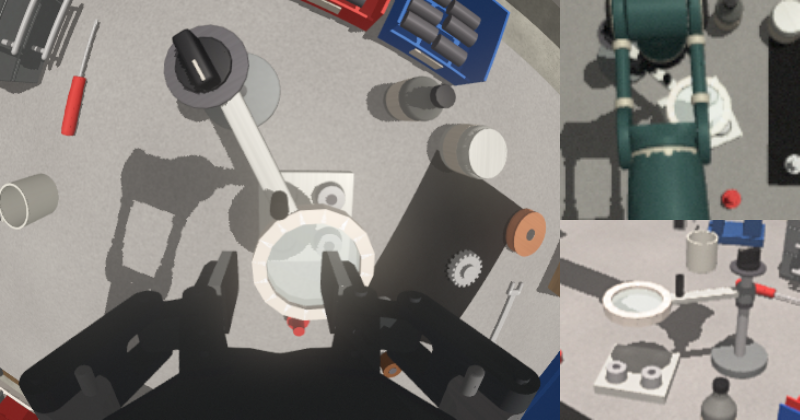

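The wrist view (left) shows the lens ring centred at about (313,264) in the 560-px scale, and the knob at (205,65). I'll check the lens's position numerically.

```bash
python3 - <<'E'
from h import *
c=calibration("wrist");k=512/560
N=lambda u,v:((u+.5)*k-.5,(v+.5)*k-.5)
for z in(.183,.19):
  l,r,t,b=[plane(c,N(*p),z,True) for p in((252,264),(374,264),(313,209),(313,320))]
  print(z,"LR",(l+r)/2,np.linalg.norm(l-r),"TB",(t+b)/2,np.linalg.norm(t-b))
h=plane(c,N(279,198),.236,True);print("handle",h)
im=cv2.imread("pics/w11.png")
a,b=plane(c,N(191,57),.279,True),plane(c,N(203,79),.279,True);print("mark",a,b,np.degrees(np.arctan2(*(b-a)[::-1])))
E
```

```text
0.183 LR [0.52560801 0.01104335] 0.12830561498956064 TB [0.52061735 0.00956633] 0.1295155160342744
0.19 LR [0.52828804 0.01318563] 0.1253429339666008 TB [0.52341261 0.01174271] 0.12652489741197318
handle [0.58616026 0.07885604]
mark [0.65723809 0.1736414 ] [0.64670556 0.15991523] -127.50019316339528
```

>>> move_arm --series '[5,3.9,-1.9,0,0,0,0,5,3.9,-1.9,0,0,0,0,5,3.8,-1.9,0,0,0,0,5,0,0,0,0,0,-10,5,0,0,0,0,0,-10]'

```text
time: 43.1
tool_pos: [0.6605, 0.1748, 0.3523]
tcp_rot: [-2.9, -1.206, 0.006]
wrist_force: [0.9, -0.0, 0.8]
width: 0.582
grip_force: 0.0
```

>>> move_arm --series '[5,0,0,0,0,0,-10,5,0,0,0,0,0,-4.7,5,0,0,0,0,0,0,5,0,0,0,0,0,0]'

```text
time: 43.6
tool_pos: [0.6605, 0.1741, 0.354]
tcp_rot: [-2.729, -1.556, 0.002]
wrist_force: [0.7, 0.0, -0.3]
width: 0.589
grip_force: 0.0
```

```bash
python3 - <<'E'
from h import *
go(.66,.1745,.2635,59.5)
c,im=snap("wrist","w12");t=snap("top","t12")[1]
g=cv2.cvtColor(im,cv2.COLOR_BGR2GRAY)
uv=proj(c,(.66,.1745,.279),True);print(uv)
m=(g>150).astype(np.uint8)
for cn in cv2.findContours(m,cv2.RETR_LIST,cv2.CHAIN_APPROX_NONE)[0]:
    if 8<cv2.contourArea(cn)<120:
        r=cv2.minAreaRect(cn)
        if abs(r[0][0]-uv[0])<30 and abs(r[0][1]-uv[1])<35:
            bx=cv2.boxPoints(r);e=max((bx[1]-bx[0],bx[2]-bx[1]),key=np.linalg.norm)
            a,b=plane(c,np.array(r[0])-e/2,.279,True),plane(c,np.array(r[0])+e/2,.279,True)
            print(r,"yaw",np.degrees(np.arctan2(*(b-a)[::-1])),"mid",(a+b)/2)
u,v=uv.astype(int)
cv2.imwrite("pics/m12.png",np.hstack([cv2.resize(im[v-45:v+45,u-40:u+40],(400,450)),cv2.resize(t[165:245,225:296],(400,450))]))
E
```

```text
shift cm [ 0.02 -0.05  9.05] turn z -0.1 | now [0.6605 0.1741 0.354 ] yaw 59.4 zaxis [-1.5e-03 -3.0e-04 -1.0e+00] q6 43 t 43.6 F [ 0.7  0.  -0.3]
[254.76877132 206.98014744]
```

View pics/m12.png

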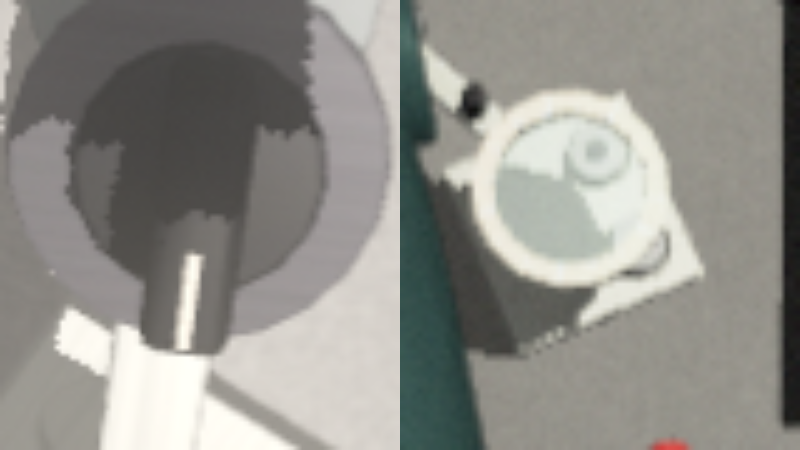

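Left crop: the knob bar leans about 6° from the tool's x, so the bar's yaw is about 53°. The stop is soft and it sprang back after release. Right crop: the lens ring centre is at about (570,188), over the block. I'll check that by numbers and then grip the knob.

```bash
python3 - <<'E'
from h import *
ct=calibration("top");c=calibration("wrist")
N=lambda x,y:(225+(x-400+.5)*71/400-.5,165+(y+.5)*80/450-.5)
for z in(.183,.194):print("lens",plane(ct,N(570,188),z))
l,r=plane(ct,N(473,188),.19),plane(ct,N(670,188),.19);print(np.linalg.norm(l-r))
print("corner",plane(ct,N(703,275),.022),"expected",np.array([.527,.008])+.07*(yh-xh))
u,v=254,206
W=lambda x,y:(u-40+(x+.5)/5-.5,v-45+(y+.5)/5-.5)
for A,B in(((195,255),(183,350)),((155,225),(140,345)),((238,230),(226,350))):
  a,b=plane(c,W(*A),.279,True),plane(c,W(*B),.279,True);print(np.degrees(np.arctan2(*(a-b)[::-1])),a,b)
E
```

```text
lens [0.52533374 0.01195014]
lens [0.52367623 0.01205042]
0.12514889173413873
corner [ 0.48986765 -0.083869  ] expected [ 0.492658 -0.084848]
52.45702946172388 [0.6568654  0.17206948] [0.64740384 0.15975806]
51.98334545515639 [0.65416445 0.17914011] [0.6421679  0.16379441]
54.364013998486826 [0.66437448 0.17220299] [0.65305936 0.15641914]
```

Corrected for the camera bias, the lens is about 3 mm from the block's centre, which is good. Now I'll lock the clamp.

>>> move_arm --series '[5,0,0,0,0,0,6.4,5,0,0,4.5,0,0,0,5,0,0,4.5,0,0,0,5,0,0,0,0,0,0,5,0,0,0,0,0,0]'

```text
time: 44.32
tool_pos: [0.6615, 0.1743, 0.2668]
tcp_rot: [2.811, 1.403, 0.003]
wrist_force: [0.6, 0.7, 1.7]
width: 0.584
grip_force: 0.0
```

>>> move_arm --series '[0.8,0,0,0,0,0,0,0.8,0,0,0,0,0,0,0.8,0,0,0,0,0,0,0.8,0,0,0,0,0,0,0.8,0,0,0,0,0,0]'

```text
time: 44.95
tool_pos: [0.6602, 0.1759, 0.2681]
tcp_rot: [-2.809, -1.402, -0.003]
wrist_force: [-5.8, 3.2, 6.9]
width: 0.154
grip_force: 40.6
```

```bash
python3 - <<'E'
from h import *
st();go(.66,.1745,.2635,-27);print(read_state()["torque"])
E
```

```text
rack-axes x,y 0.6733 0.1161 z 0.2681 F [-5.8  3.2  6.9] w 13.1 tilt [0.0006 0.0033] t 44.95
shift cm [-0.12  0.07  0.46] turn z 80.0 | now [0.6602 0.1759 0.2681] yaw 53.0 zaxis [ 6.0e-04  3.3e-03 -1.0e+00] q6 50 t 44.95 F [-5.8  3.2  6.9]
[ 0.56557089  0.87648525 -0.31435972]
```

>>> move_arm --series '[0.8,0,0,0,0,0,8,0.8,0,0,0,0,0,8,0.8,0,0,0,0,0,8,0.8,0,0,0,0,0,8,0.8,0,0,0,0,0,8]'

```text
time: 45.58
tool_pos: [0.6612, 0.1742, 0.2681]
tcp_rot: [3.122, 0.351, 0.004]
wrist_force: [-2.5, -2.5, 5.9]
width: 0.156
grip_force: 40.0
```

>>> move_arm --series '[0.8,0,0,0,0,0,8,0.8,0,0,0,0,0,8,0.8,0,0,0,0,0,8,0.8,0,0,0,0,0,8,0.8,0,0,0,0,0,4]'

```text
time: 46.2
tool_pos: [0.661, 0.1724, 0.2681]
tcp_rot: [3.076, -0.629, 0.004]
wrist_force: [-3.6, -5.1, 6.2]
width: 0.155
grip_force: 40.1
```

>>> move_arm --series '[0.8,0,0,0,0,0,2,0.8,0,0,0,0,0,0,0.8,0,0,0,0,0,0]'

```text
time: 46.58
tool_pos: [0.6609, 0.1724, 0.2681]
tcp_rot: [3.065, -0.678, 0.004]
wrist_force: [-4.2, -5.5, 7.6]
width: 0.154
grip_force: 40.2
```

```bash
python3 - <<'E'
from h import *
st();go(.66,.1745,.2635,-27);print(read_state()["torque"],read_state()["grip_force"])
E
```

```text
rack-axes x,y 0.6725 0.1196 z 0.2681 F [-4.2 -5.5  7.6] w 13.1 tilt [ 0.0017 -0.0028] t 46.575
shift cm [-0.18 -0.15  0.46] turn z 2.0 | now [0.6609 0.1724 0.2681] yaw -25.0 zaxis [ 0.0017 -0.0028 -1.    ] q6 128 t 46.575 F [-4.2 -5.5  7.6]
[-0.97929045  0.60800743 -0.06315803] 40.20801544189453
```

>>> move_arm --series '[0.8,0,0,0,0,0,2,0.8,0,0,0,0,0,2,0.8,0,0,0,0,0,1,0.8,0,0,0,0,0,0]'

```text
time: 47.08
tool_pos: [0.6612, 0.1721, 0.2682]
tcp_rot: [3.033, -0.809, 0.005]
wrist_force: [-2.7, -6.6, 6.2]
width: 0.149
grip_force: 45.8
```

```bash
python3 - <<'E'
from h import *
st();go(.66,.1745,.2635,-27);print(read_state()["torque"],read_state()["grip_force"])
E
```

```text
rack-axes x,y 0.6726 0.1199 z 0.2682 F [-2.7 -6.6  6.2] w 12.7 tilt [ 0.0023 -0.0035] t 47.075
shift cm [-0.22 -0.15  0.47] turn z -2.9 | now [0.6612 0.1721 0.2682] yaw -29.9 zaxis [ 0.0023 -0.0035 -1.    ] q6 133 t 47.075 F [-2.7 -6.6  6.2]
[-1.09760041  0.55912055  0.70993343] 45.823116302490234
```

>>> move_arm --series '[0.8,0,0,0,0,0,2,0.8,0,0,0,0,0,2,0.8,0,0,0,0,0,0]'

```text
time: 47.45
tool_pos: [0.6612, 0.1722, 0.2683]
tcp_rot: [3.004, -0.909, 0.006]
wrist_force: [-3.0, -6.4, 6.5]
width: 0.153
grip_force: 74.8
```

```bash
python3 - <<'E'
from h import *
go(.66,.1745,.2635,-27);print(read_state()["torque"],read_state()["grip_force"])
E
```

```text
shift cm [-0.23 -0.13  0.48] turn z -6.7 | now [0.6612 0.1722 0.2683] yaw -33.7 zaxis [ 0.0026 -0.0041 -1.    ] q6 136 t 47.45 F [-3.  -6.4  6.5]
[-1.0493061   0.60611572  1.88133827] 74.81563489884138
```

Torque is 1.9 N m and rising, so the knob is at the clockwise stop. I'll release it, back off upward and take a final check.

>>> move_arm --series '[4,0,0,0,0,0,0,4,0,0,0,0,0,0,5,0,0,-4,0,0,0,5,0,0,-5,0,0,0,5,0,0,0,0,0,4]'

```text
time: 48.08
tool_pos: [0.6631, 0.1751, 0.362]
tcp_rot: [-2.964, 1.022, -0.014]
wrist_force: [0.2, -0.2, -0.3]
width: 0.588
grip_force: 0.0
```

>>> move_arm --series '[5,0,0,0,0,0,0,5,0,0,0,0,0,0]'

```text
time: 48.32
tool_pos: [0.6602, 0.1742, 0.3537]
tcp_rot: [2.971, -1.019, -0.003]
wrist_force: [0.5, 0.2, -0.5]
width: 0.582
grip_force: 0.0
```

```bash
python3 - <<'E'
from h import *
c,im=snap("wrist","w13");ct,t=snap("top","t13");s=snap("scene","s13")[1]
st();g=cv2.cvtColor(im,cv2.COLOR_BGR2GRAY);uv=proj(c,(.66,.1745,.279),True);u,v=uv.astype(int)
for cn in cv2.findContours((g>150).astype(np.uint8),cv2.RETR_LIST,cv2.CHAIN_APPROX_NONE)[0]:
    r=cv2.minAreaRect(cn)
    if 8<cv2.contourArea(cn)<120 and abs(r[0][0]-u)<25 and abs(r[0][1]-v)<30:
        bx=cv2.boxPoints(r);e=max((bx[1]-bx[0],bx[2]-bx[1]),key=np.linalg.norm)
        a,b=[plane(c,np.array(r[0])+k*e/2,.279,True) for k in(-1,1)];print("mark yaw",np.degrees(np.arctan2(*(b-a)[::-1])),np.linalg.norm(b-a))
m=np.hstack([cv2.resize(im[v-45:v+45,u-40:u+40],(220,250)),cv2.resize(t[150:270,190:360],(354,250))]);cv2.imwrite("pics/m13.png",np.vstack([m,cv2.resize(s[120:380,80:384],(574,340))[:,:574]]))
E
```

```text
rack-axes x,y 0.6727 0.1178 z 0.3537 F [ 0.4 -0.6  0.7] w 50.1 tilt [-0.0022 -0.0004] t 48.475
mark yaw 152.02314222130178 0.014687005589407644
```

View pics/m13.png

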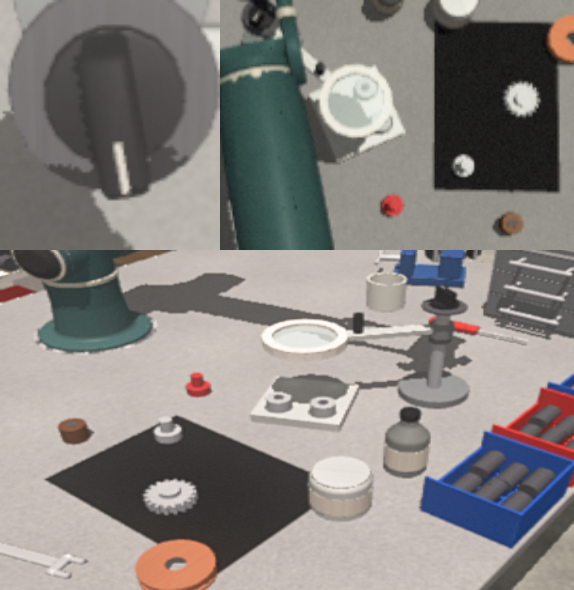

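The final view shows the knob mark at -28°, which is 81° from the free position, so the clamp is fully locked. The lens is over the block, both rollers are seated, the plug is on the mat, and the bystanders haven't moved. I'll hand it in.

```bash
python3 -c "
from workcell import *
print(finish_job())"
```

```text
the job is handed in; nothing more can be done
None
```

Job handed in after 48 s: the two rollers on the bench are seated upright in the block, the plug stands on the mat, and the lens is back over the block (about 3 mm off centre) with the clamp locked.

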